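# Charge the bench mill and hold its dead-man lever level

## Robot

A 6-joint arm with a two-finger parallel gripper is mounted at the origin on a cart in front of the work surface, level with it; the furniture and walls round the work are solid. World frame = base frame: x ahead of the robot, y to its left, z up, the work surface at z = 0. Lengths are in m, angles in rad, forces in N, time in s.
With the tool pointing down it reaches from about 0.325 to 0.875 m from the base axis. Payload 4.4 kg.
Tool frame: the origin (TCP) lies at the very end of the fingers, on their centre line; the grasp point (between the pads) lies r.tcp_to_grasp behind it (r.tcp_to_grasp is the distance from the TCP to the grasp point, in m); z points along the fingers, y is the direction in which the jaws open and shut (so a half turn about z gives the same grasp; the last joint's range is limited). The gripper opens to 85 mm and grips with 20 to 120 N. Pads are 22 mm wide; open, the fingers measure 114 mm over their backs; the gripper's body (76 mm by 85 mm) begins 54 mm behind the grasp point. The pads swing forward as they close: fully open they stand 13 mm farther back than shut.
Start: joints at [-1.3, 0.207, 1.542, -0, 1.393, -0.15], TCP at [0.235, -0.525, 0.202] pointing down, gripper open.
Joint ranges: [-2.73, 2.73], [-0.86, 2.22], [0.23, 2.46], [-1.11, 4.25], [0.08, 2.63], [-2.82, 2.82]. Speed limits (rad/s): [2.79, 2.79, 3.14, 3.14, 3.14, 3.14].

## Interface

Orientations are given as a rotation vector (axis times angle).
In Python, from cell import r gives the robot as it stands.
- The arm moves only by the shell command python3 -m handwheel 'ROWS' [OPENING] [FORCE]. ROWS is text: rows parted by semicolons, each of 6 numbers parted by spaces: the shift along the tool's x, y, z in m, then the turn, a rotation vector about the tool's x, y, z in degrees. In form: tx ty tz wx wy wz; .... A call has 1 to 20 rows; each row shifts and turns the pose as measured when the row begins, along the tool's axes as they then stand; what a row does not reach is not made up. A row lasts 1/12 s, in which the tool goes at most 41.7 mm and 7.16 degrees, less where a joint would pass 70% of its speed; a pose out of reach is approached as far as the arm can. A call is refused whole if a number of a shift passes 0.0417 or a number of a turn 7.16, either way. A call with a gripper value outside its range is refused whole. OPENING is the closure, from -1 (fully open) to 1 (shut), set as the call begins (- or left out, the last holds). The fingers move at their own pace and stop on an object; FORCE is the grip in N (left out, the last holds). Time passes only in rows, so rows that do not move let the fingers close. It gives the time, the measured TCP pose, the force and the opening at its end, in the units of the state.
- r.get_state(): the state, without advancing time (a new reading comes with each control period).
- r.capture(name): name is "scene" or "top" or "wrist"; returns a dict with "image" (384x512x3 uint8, red, green, blue), "fx", "fy", "cx", "cy" (pixels), "k1" (the pictures are not rectified: a ray, as slopes to the right and down, at radius r is drawn at 1 + k1 r^2 times it, then the intrinsics apply), "R" (3x3) and "t" (3): a world point X has camera coordinates R X + t. Camera axes: x right, y down, z forward; pixel columns grow to the right and rows downward; lengths in m; the calibration is good to about 2 mm. A picture is of the moment at which its call begins. There is no depth.
- r.hand_in(): hands the job in, once; it reports no verdict.
The state is a dict: "clock": time; "q": joint angles; "qvel": joint speeds; "effort": joint torques, N m; "tcp_pos": TCP position; "tool_rot": TCP orientation; "wrist_force": force on the tool from outside, world axes, zero at the start; "ft_torque": the same for the moment, N m; "grip_width": finger opening in m.
Only numpy, scipy, OpenCV 4.12 (cv2) and the standard library are available. Lean on these libraries where they do the work, as an engineer would, in place of code of your own. Each camera call takes 0.05 s, during which the arm holds its last target.

## Task

Take the steel tray by its upright handle and tip it over the mill so that all four ceramic grinding pieces slide off its open end into the mill's steel bowl, without the fingers touching the pieces. Set the empty tray back flat on the bench and let go of it. Then press the mill's spring-loaded lever down until it is level (about 20 degrees down from rest, short of its lower stop), keep it there, and finish while still holding it level, leaving the other things on the bench where they stand.

Things in the scene. Friction and masses are not known exactly. Their poses are not given: they have to be found in the camera images.
- mill: Fixed bench mill, white housing 160 x 220 x 45 mm (x, y, z). Origin on the bench under its middle; z up, front is -x (to the robot), +y left. Bowl on its left. Lever on its right, running forward from a hinge at x +60, y -80, z 85 mm; an index post with two pins, 120 mm high, stands 24 mm to the right of the lever at x -15 mm.
- bowl_mouth (a point): Centre of the mill bowl's open mouth, at rim height (100 mm above the bench). Round steel bowl, 120 mm wide inside at the bottom and 124 mm at the rim (132 mm outside), 4 mm wall, 49 mm deep inside.
- lever (a joint): Lever angle in rad: 0 = released (lever slopes upward by 0.35 rad towards the front), 0.35 = level, 0.60 = lower stop; grows as it is pressed down. A spring (1.6 N m per rad, 0.24 N m at rest) always returns it to 0; at level it pushes up with about 6 N at the pad.
- lever_pad (a point): Centre of the top face of the lever's black press pad, 46 mm (along the lever) x 40 mm, 120 mm from the hinge along the lever and 16 mm above the hinge line. About 142 mm above the bench at rest; with the lever level it is 101 mm above the bench, at x -60, y -80 mm in the mill's frame.
- tray: Loose steel tray, 0.13 to 0.23 kg, floor 115 x 80 mm and 4 mm thick, walls 22 mm high and 4 mm thick on both long sides and at the back, where the handle is; the +x end is open. Origin on the underside, 60 mm behind the open edge; z up, +x to the open end. Pieces slide from a slope of about 20 to 25 degrees.
- tray_handle (a point): Point to grip on the tray's handle: an upright grey plate 12 mm thick along the tray's x, 36 mm wide along its y, rising from the bench to 72 mm. The point is in the middle of the plate, 52 mm above the bench, 85 mm behind the tray's origin; the gap between plate and back wall is 24 mm.
- tray_lip (a point): Middle of the open end's edge, on the tray's floor: 60 mm in front of the tray's origin, 4 mm above the underside.
- flask: Conical glass flask, 68 mm wide, 101 mm high; origin under its foot. Leave alone.
- vial: Small amber vial, 23 mm wide, 48 mm high; origin under its foot. Leave alone.
- timer: White bench timer, 66 x 72 x 22 mm; origin under its middle. Leave alone.
- petri: Round dish, 58 mm wide, 14 mm high; origin under its middle. Leave alone.
- beaker: Glass beaker, 69 mm wide, 90 mm high; origin under its middle. Leave alone.
- piece_0: One of four alike white ceramic grinding cylinders, 20 mm across and 16 mm high, 20 g, standing on end on the tray's floor at first; origin at the middle of its underside, z along its axis.
- piece_1: One of four alike white ceramic grinding cylinders, 20 mm across and 16 mm high, 20 g, standing on end on the tray's floor at first; origin at the middle of its underside, z along its axis.
- piece_2: One of four alike white ceramic grinding cylinders, 20 mm across and 16 mm high, 20 g, standing on end on the tray's floor at first; origin at the middle of its underside, z along its axis.
- piece_3: One of four alike white ceramic grinding cylinders, 20 mm across and 16 mm high, 20 g, standing on end on the tray's floor at first; origin at the middle of its underside, z along its axis.

How it is judged:
On the way, in this order (a step that is already met when the one before it is completed fails the run):
1. all four pieces lie in the mill's bowl (horizontal distance between each of piece_0, piece_1, piece_2, piece_3 and bowl_mouth below 0.064 m and z of piece_0 in the frame of mill between 0.04 and 0.095 m and z of piece_1 in the frame of mill between 0.04 and 0.095 m and z of piece_2 in the frame of mill between 0.04 and 0.095 m and z of piece_3 in the frame of mill between 0.04 and 0.095 m), for 0.2 s.
2. the empty tray stands flat on the bench, let go (all of step 1 and height (world z) of tray between -0.01 and 0.01 m and angle between tray's own z axis and vertical below 0.1 rad and linear speed of tray below 0.02 m/s and contact force between each of the fingers, the arm and tray below 0.1 N), for 0.2 s.
3. the robot holds the lever level (all of step 2 and value of joint lever between 0.27 and 0.43 rad and contact force between any of the fingers, the arm and lever above 2 N and contact force between tray and lever below 0.1 N), for 1 s.
At the end, for the whole second after the job is handed in: Robot still pressing the lever (over 2 N), lever still and within 0.08 rad of level (joint 0.27 to 0.43), tray not touching it; all four pieces lie in the bowl; the tray stands flat on the bench (within 0.1 rad), at rest, untouched (all of step 3 and velocity of joint lever between -0.1 and 0.1 rad/s); the arm keeps its last pose, push and grip.
It fails at once if the fingers handle a grinding piece (contact force between the fingers and piece_0 above 1 N or contact force between the fingers and piece_1 above 1 N or contact force between the fingers and piece_2 above 1 N or contact force between the fingers and piece_3 above 1 N).
It fails at once if another thing on the bench is shifted by more than 30 mm (distance of any of flask, vial, timer, petri, beaker from where it was at the start of the episode above 0.03 m).
It also fails if it takes over 61 s, if anything falls off the work surface, if the arm or the gripper's body presses on something with over 40 N, if the wrist force passes 120 N, or if a joint passes its speed limit or range.

## Working session

There is one attempt and no reset: what is moved stays moved. The work goes in short steps, Python scripts to look and compute and a shell command to move; the robot and the scene stay as the last step left them, time stands still between calls to the robot, and variables do not carry over. Pictures are saved under pics/ and viewed, and the job is handed in when it is done.

```bash
ls; mkdir -p pics; python3 - <<'E'
from cell import r
import cv2
s=r.get_state(); print(s, r.tcp_to_grasp)
for n in("scene","top"):
    c=r.capture(n); cv2.imwrite(f"pics/{n}0.png",cv2.cvtColor(c["image"],cv2.COLOR_RGB2BGR))
    print(n,c["fx"],c["fy"],c["cx"],c["cy"],c["k1"],c["R"],c["t"])
E
```

```text
pics
{'clock': 0.0, 'q': array([-1.29948469e+00,  2.07449735e-01,  1.54298002e+00,  1.93998150e-05,
        1.39349369e+00, -1.50501386e-01]), 'qvel': array([ 0.00148457, -0.00084044,  0.00024095,  0.00099847, -0.00019245,
        0.00124412]), 'effort': array([-2.03081421e-03, -3.83043230e+01, -2.91596442e+01, -2.91544966e-04,
        1.06022562e-02, -2.56864503e-06]), 'tcp_pos': array([ 0.23518275, -0.52378981,  0.2007966 ]), 'tool_rot': array([-3.06970481e+00, -6.57188565e-01,  1.90944703e-04]), 'wrist_force': array([ 0.66619577,  0.50599796, -0.40394227]), 'ft_torque': array([-0.02366891, -0.00847537,  0.03934466]), 'grip_width': 0.08545375470145591} 0.0187
scene 446.38411665207076 446.38411665207076 254.8767514276197 188.00364828287718 0.01823403438705091 [[-0.82529244 -0.56458323  0.01175443]
 [-0.33889804  0.47852727 -0.81003689]
 [ 0.45170843 -0.67250088 -0.58626109]] [0.48883934 0.22697504 1.24826029]
top 418.3960407313103 418.3960407313103 255.89252305120218 191.72626273750421 -0.02225275481465847 [[-0.01658832 -0.99980405  0.01080209]
 [-0.98869476  0.01479189 -0.14921086]
 [ 0.14902184 -0.01315513 -0.9887464 ]] [0.07455793 0.51893306 1.2800321 ]
```

View pics/top0.png

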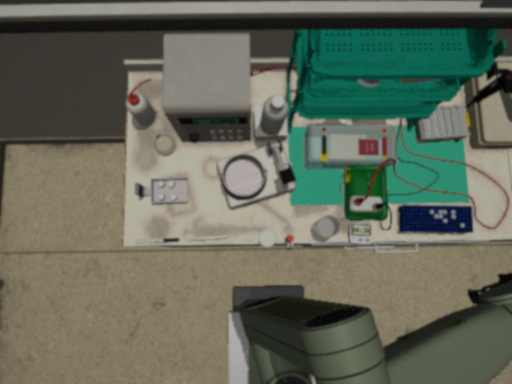

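View pics/scene0.png

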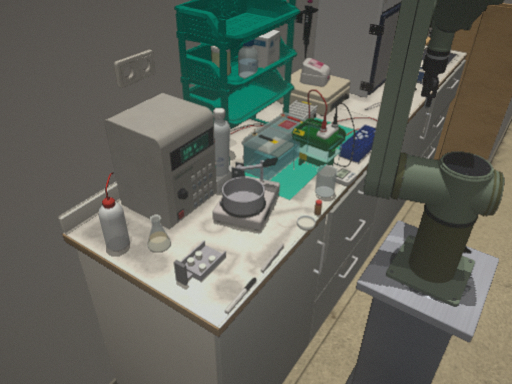

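```bash
cat > h.py <<'E'
import numpy as np, cv2
from cell import r
def ray(c,u,v):
    x=np.array([(u-c["cx"])/c["fx"],(v-c["cy"])/c["fy"]]); d=x.copy()
    for _ in range(20): d=x/(1+c["k1"]*(d@d))
    R=np.array(c["R"]);o=-R.T@np.array(c["t"])
    return o,R.T@np.array([d[0],d[1],1])
def plane(c,u,v,z):
    o,d=ray(c,u,v); return o+d*(z-o[2])/d[2]
def proj(c,X):
    X=np.array(c["R"])@np.array(X,float)+np.array(c["t"]); d=X[:2]/X[2]; d=d*(1+c["k1"]*(d@d))
    return np.array([c["fx"]*d[0]+c["cx"],c["fy"]*d[1]+c["cy"]])
def two(c1,p1,c2,p2):
    o1,d1=ray(c1,*p1);o2,d2=ray(c2,*p2)
    A=np.c_[d1,-d2];s=np.linalg.lstsq(A,o2-o1,rcond=None)[0]
    a,b=o1+d1*s[0],o2+d2*s[1]; return (a+b)/2,np.linalg.norm(a-b)
def crop(c,n,x0,y0,w,h,k):
    im=cv2.cvtColor(c["image"],cv2.COLOR_RGB2BGR)[y0:y0+h,x0:x0+w]
    cv2.imwrite(f"pics/{n}.png",cv2.resize(im,None,fx=k,fy=k,interpolation=cv2.INTER_CUBIC))
E
python3 - <<'E'
from h import *
c=r.capture("top"); crop(c,"topc1",125,130,180,125,4.4)
c=r.capture("scene"); crop(c,"scc1",140,140,200,150,4)
E
```

```text
(no output)
```

View pics/topc1.png

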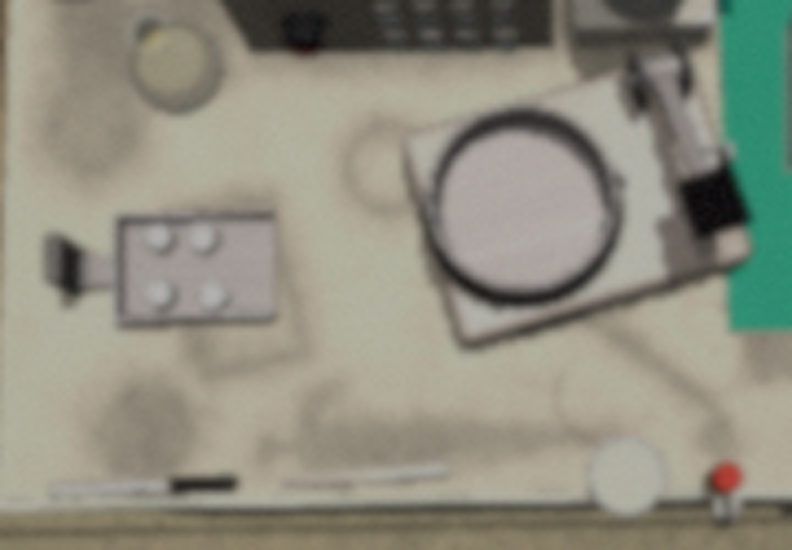

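View pics/scc1.png

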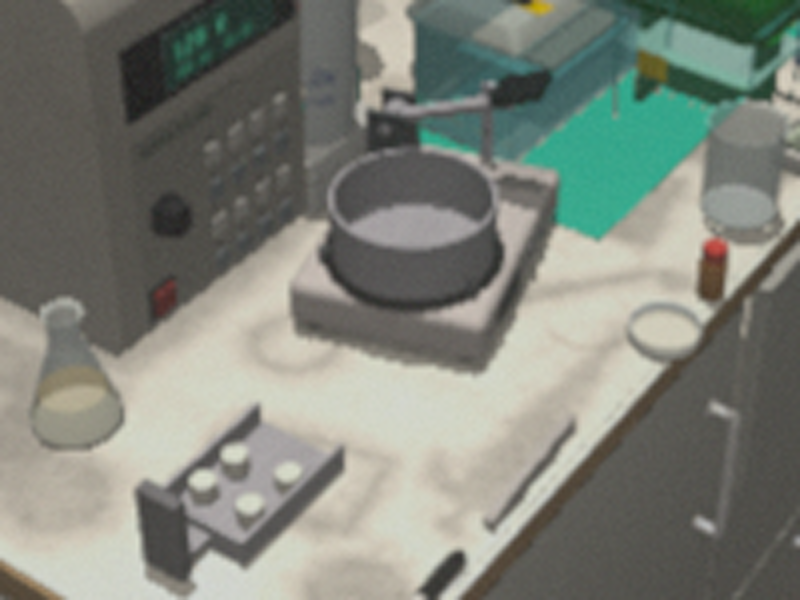

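```bash
python3 - <<'E'
from h import *
np.set_printoptions(precision=4,suppress=True)
t=r.capture("top"); s=r.capture("scene")
T=lambda x,y:(125+x/4.4-.5+.5/4.4,130+y/4.4-.5+.5/4.4)
S=lambda x,y:(140+x/4-.375,140+y/4-.375)
P=lambda n,x,y,z:print(n,plane(t,*T(x,y),z))
P("trayBL",118,213,.024);P("BR",118,325,.024);P("FL",275,210,.024);P("FR",275,322,.024)
P("handle L",57,235,.072);P("handle R",65,303,.072)
print("hL",two(t,T(48,235),s,S(138,487)))
P("millFL",465,340,.045);P("FR",748,258,.045);P("BL",408,132,.045)
P("bowl c",523,207,.1)
print("bowl2v",two(t,T(523,207),s,S(413,195)))
P("pad",715,200,.142)
print("pad2v",two(t,T(715,200),s,S(520,88)))
P("petri",627,475,.01);P("vial",727,478,.048);P("flask top",177,65,.05)
for i,(x,y) in enumerate([(160,238),(203,238),(160,297),(212,297)]): P("piece%d"%i,x,y,.02)
E
```

```text
trayBL [0.5715 0.3995 0.024 ]
BR [0.4895 0.3978 0.024 ]
FL [0.5721 0.2854 0.024 ]
FR [0.49   0.2848 0.024 ]
handle L [0.5475 0.4303 0.072 ]
handle R [0.4994 0.4235 0.072 ]
hL (array([0.5478, 0.4365, 0.0738]), np.float64(0.0012005437877155634))
millFL [0.4725 0.147  0.045 ]
FR [ 0.5283 -0.0555  0.045 ]
BL [0.6238 0.187  0.045 ]
bowl c [0.5573 0.1039 0.1   ]
bowl2v (array([0.5604, 0.106 , 0.1058]), np.float64(0.009262843364107126))
pad [ 0.5523 -0.0243  0.142 ]
pad2v (array([ 0.5532, -0.0244,  0.1388]), np.float64(0.0006932735547311481))
petri [0.3769 0.0329 0.01  ]
vial [ 0.3721 -0.0357  0.048 ]
flask top [0.6746 0.353  0.05  ]
piece0 [0.5534 0.3695 0.02  ]
piece1 [0.5529 0.3382 0.02  ]
piece2 [0.51   0.3688 0.02  ]
piece3 [0.5094 0.3311 0.02  ]
```

```bash
python3 -m handwheel '.0264 -.0214 -.0071 0 0 0;.0264 -.0214 -.0071 0 0 0;.0264 -.0214 -.0071 0 0 0;.0264 -.0214 -.0071 0 0 0;.0264 -.0214 -.0071 0 0 0;.0264 -.0214 -.0071 0 0 0;.0264 -.0214 -.0071 0 0 0;.0264 -.0214 -.0071 0 0 0;.0264 -.0214 -.0071 0 0 0;.0264 -.0214 -.0071 0 0 0;.0264 -.0214 -.0071 0 0 0;.0264 -.0214 -.0071 0 0 0;.0264 -.0214 -.0071 0 0 0;.0264 -.0214 -.0071 0 0 0'
cat > d.py <<'E'
# usage: d.py x y z  [R given as tool x dir yaw deg, tilt deg] -> tool-frame delta
import sys
from h import *
from scipy.spatial.transform import Rotation as Ro
np.set_printoptions(precision=4,suppress=True)
def info():
    s=r.get_state();R=Ro.from_rotvec(s["tool_rot"]).as_matrix()
    return s,R
if __name__=="__main__":
    s,R=info()
    print("t",s["clock"],"tcp",s["tcp_pos"],"q",s["q"],"w",s["grip_width"],"F",s["wrist_force"]);print(R)
    if len(sys.argv)>3:
        d=R.T@(np.array([float(a) for a in sys.argv[1:4]])-s["tcp_pos"]); print("delta tool",d,np.linalg.norm(d))
E
python3 d.py .528 .36 .28
```

```text
clock: 1.47
tcp_pos: [0.4558, -0.0866, 0.3032]
tool_rot: [-3.076, -0.634, -0.002]
wrist_force: [1.1, 0.1, -0.3]
grip_width: 0.0856
t 1.4667 tcp [ 0.4558 -0.0866  0.3032] q [-0.376  -0.0997  1.6561  0.0017  1.5849  0.7882] w 0.08557035389399746 F [ 1.1117  0.0783 -0.3165]
[[ 0.9185  0.3955  0.0009]
 [ 0.3955 -0.9185  0.0015]
 [ 0.0014 -0.001  -1.    ]]
delta tool [ 0.2429 -0.3816  0.024 ] 0.453037695044219
```

```bash
python3 -m handwheel '.0187 -.0294 .0018 0 0 0;.0187 -.0294 .0018 0 0 0;.0187 -.0294 .0018 0 0 0;.0187 -.0294 .0018 0 0 0;.0187 -.0294 .0018 0 0 0;.0187 -.0294 .0018 0 0 0;.0187 -.0294 .0018 0 0 0;.0187 -.0294 .0018 0 0 0;.0187 -.0294 .0018 0 0 0;.0187 -.0294 .0018 0 0 0;.0187 -.0294 .0018 0 0 0;.0187 -.0294 .0018 0 0 0;.0187 -.0294 .0018 0 0 0'
python3 -m handwheel '0 0 0 0 0 -7.15;0 0 0 0 0 -7.15;0 0 0 0 0 -7.15;0 0 0 0 0 -7.15;0 0 0 0 0 -7.15;0 0 0 0 0 -7.15;0 0 0 0 0 -7.15;0 0 0 0 0 -7.15;0 0 0 0 0 -7.15;0 0 0 0 0 -7.15;0 0 0 0 0 -7.15;0 0 0 0 0 -7.15;0 0 0 0 0 -7.15;0 0 0 0 0 -7.15;0 0 0 0 0 -7.15;0 0 0 0 0 -7.15;0 0 0 0 0 -7.15;0 0 0 0 0 -7.15;0 0 0 0 0 -7.15;0 0 0 0 0 -7.15'
python3 -m handwheel '0 0 0 0 0 -7.15;0 0 0 0 0 -7.15'
python3 d.py .528 .43 .28
python3 - <<'E'
from h import *
c=r.capture("wrist"); crop(c,"w1",0,0,512,384,1.5)
E
```

```text
clock: 2.55
tcp_pos: [0.5307, 0.3839, 0.2835]
tool_rot: [3.072, 0.636, 0.019]
wrist_force: [-0.6, 0.3, 0.1]
grip_width: 0.0854
clock: 4.22
tcp_pos: [0.5264, 0.3939, 0.273]
tool_rot: [0.356, 3.121, -0.008]
wrist_force: [0.5, 0.2, 1.1]
grip_width: 0.0854
clock: 4.38
tcp_pos: [0.5262, 0.3938, 0.2724]
tool_rot: [0.035, -3.141, 0.008]
wrist_force: [-0.4, 0.3, 0.9]
grip_width: 0.0852
t 4.3833 tcp [0.5262 0.3938 0.2724] q [ 0.5133  0.3433  1.2262 -0.0042  1.5754 -1.0801] w 0.08523816107300743 F [-0.4321  0.3175  0.8997]
[[-0.9997 -0.0226 -0.0008]
 [-0.0226  0.9997 -0.0053]
 [ 0.0009 -0.0053 -1.    ]]
delta tool [-0.0026  0.0361 -0.0078] 0.03700582421074711
```

View pics/w1.png

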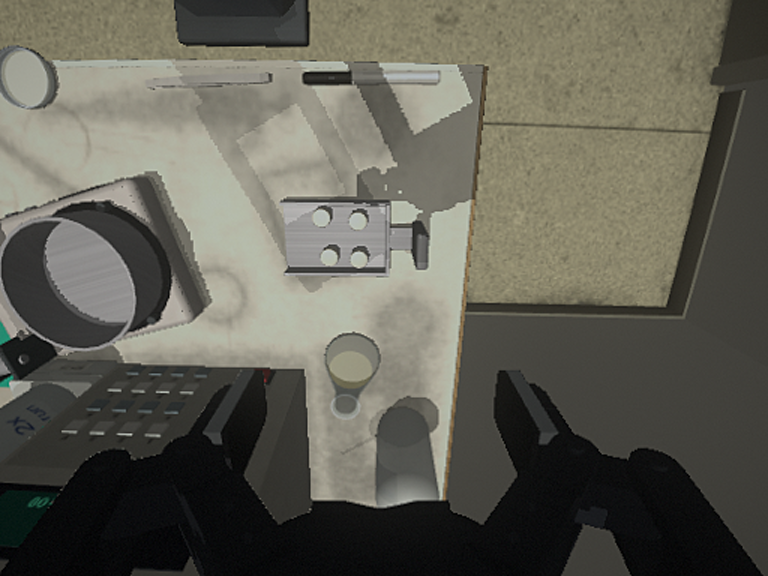

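```bash

python3 - <<'E'
from h import *
c=r.capture("wrist"); crop(c,"w2",180,120,115,75,6.9); crop(c,"w3",0,105,145,140,4.1)
import pickle; pickle.dump(c,open("w.pkl","wb"))
print(c["fx"],c["cx"],c["cy"],c["k1"],-np.array(c["R"]).T@np.array(c["t"]))
E
```

```text
270.57871215186117 253.23092306029912 192.46655527301291 -0.037661957714801804 [0.44040989 0.39157975 0.4449279 ]
```

View pics/w2.png

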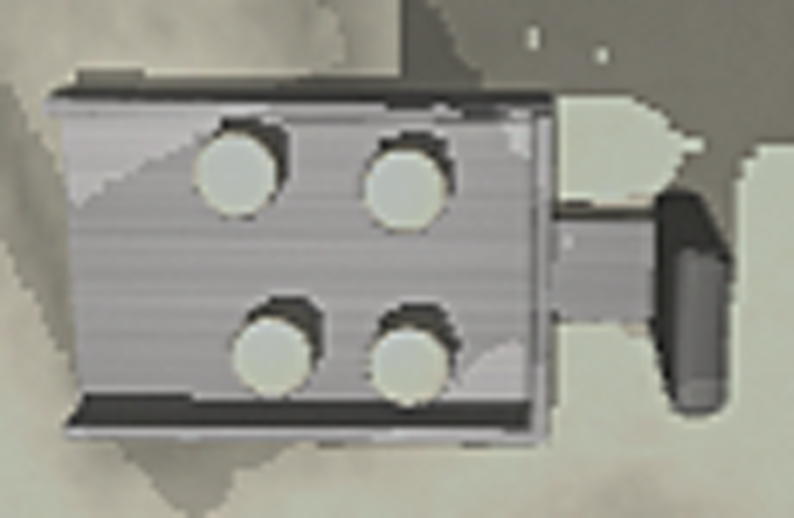

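View pics/w3.png

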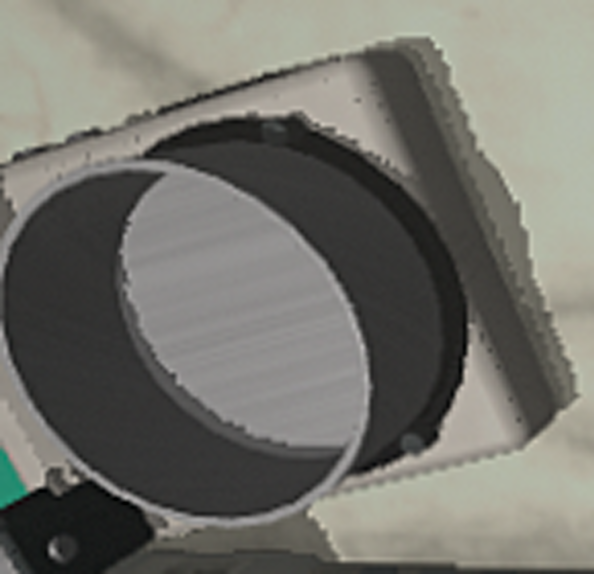

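```bash

python3 - <<'E'
from h import *
import pickle
np.set_printoptions(precision=4,suppress=True)
c=pickle.load(open("w.pkl","rb"))
A=lambda x,y,z:plane(c,180+x/6.9-.43,120+y/6.9-.43,z)
for n,p in dict(hNW=(679,250,.072),hNE=(727,255,.072),hSW=(675,408,.072),hSE=(724,408,.072),wallFL=(48,97,.022),BLo=(552,97,.022),wallFR=(68,438,.022),BRo=(548,440,.022),lipA=(65,118,.004),lipB=(80,395,.004),backin=(530,250,.022),backout=(550,250,.022)).items(): print(n,A(*p))
for z in (.022,.024,.026): print(z,np.diff([A(48,97,z),A(552,97,z)],axis=0),np.diff([A(550,100,z),A(548,440,z)],axis=0))
P=[(0,300),(60,190),(130,160),(200,168),(280,220),(340,290),(370,370),(355,440),(300,500),(220,522),(150,508),(70,450),(20,380)]
Q=np.array([plane(c,x/4.1-.38,105+y/4.1-.38,.1)[:2] for x,y in P])
M=np.c_[2*Q,np.ones(len(Q))];s=np.linalg.lstsq(M,(Q**2).sum(1),rcond=None)[0]
print("bowl",s[:2],"rad",np.sqrt(s[2]+s[:2]@s[:2]), np.hypot(*(Q-s[:2]).T))
E
```

```text
hNW [0.5149 0.4257 0.072 ]
hNE [0.5157 0.4355 0.072 ]
hSW [0.5481 0.4267 0.072 ]
hSE [0.5479 0.4369 0.072 ]
wallFL [0.494  0.2871 0.022 ]
BLo [0.4912 0.4001 0.022 ]
wallFR [0.574  0.2877 0.022 ]
BRo [0.5713 0.4018 0.022 ]
lipA [0.5011 0.2865 0.004 ]
lipB [0.5685 0.2868 0.004 ]
backin [0.5259 0.3962 0.022 ]
backout [0.5258 0.4008 0.022 ]
0.022 [[-0.0028  0.1129  0.    ]] [[0.0795 0.0022 0.    ]]
0.024 [[-0.0028  0.1124  0.    ]] [[0.0791 0.0022 0.    ]]
0.026 [[-0.0028  0.1118  0.    ]] [[0.0787 0.0022 0.    ]]
bowl [0.5653 0.1031] rad 0.06371892121781926 [0.0634 0.0619 0.0646 0.0654 0.0631 0.0634 0.0646 0.0626 0.0623 0.0644
 0.0654 0.0635 0.0634]
```

```bash
python3 -m handwheel '-.0011 .0062 .0287 0 0 0;-.0011 .0062 .0287 0 0 0;-.0011 .0062 .0287 0 0 0;-.0011 .0062 .0287 0 0 0;-.0011 .0062 .0287 0 0 0;-.0011 .0062 .0287 0 0 0;0 0 0 0 0 0' 0 100
python3 d.py .5317 .4312 .033
```

```text
clock: 5.07
tcp_pos: [0.5371, 0.4334, 0.0992]
tool_rot: [0.018, 3.132, 0.0]
wrist_force: [-1.3, -0.8, -0.7]
grip_width: 0.0428
t 5.0667 tcp [0.5371 0.4334 0.0992] q [ 0.5562  0.5283  1.3286 -0.0052  1.2764 -1.0019] w 0.04282687951142277 F [-1.312  -0.8048 -0.7375]
[[-0.9999  0.0112  0.0098]
 [ 0.0112  0.9999  0.0002]
 [-0.0098  0.0003 -1.    ]]
delta tool [ 0.0061 -0.0023  0.0661] 0.0664159560011004
```

```bash
python3 -m handwheel '.003 -.0012 .012 0 .56 -2;.003 -.0012 .018 0 0 0;0 0 .018 0 0 0;0 0 .012 0 0 0;0 0 0 0 0 0'
python3 d.py .5317 .4312 .033
python3 - <<'E'
from h import *
c=r.capture("wrist"); crop(c,"w4",150,60,250,190,3.2)
E
```

```text
clock: 5.48
tcp_pos: [0.5328, 0.4315, 0.0413]
tool_rot: [-0.022, 3.139, 0.001]
wrist_force: [0.1, -0.2, -0.9]
grip_width: 0.0427
t 5.4833 tcp [0.5328 0.4315 0.0413] q [ 0.5549  0.5865  1.3697 -0.0004  1.183  -1.03  ] w 0.04271732608126947 F [ 0.0816 -0.1731 -0.9212]
[[-0.9999 -0.0142  0.0022]
 [-0.0142  0.9999  0.001 ]
 [-0.0022  0.0009 -1.    ]]
delta tool [ 0.0011 -0.0003  0.0083] 0.00840983696801569
```

View pics/w4.png

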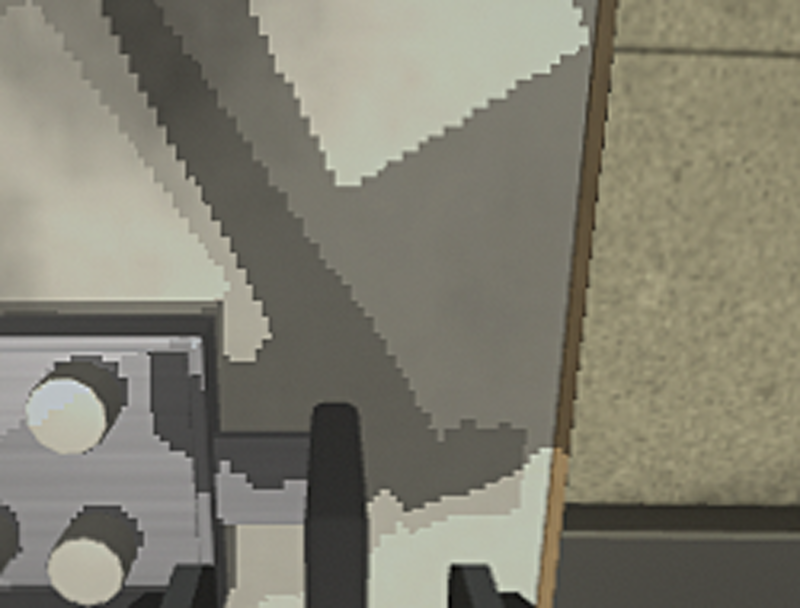

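```bash
python3 -m handwheel '.001 0 .008 0 0 -.4;0 0 0 0 0 0'
python3 -m handwheel '0 0 0 0 0 0;0 0 0 0 0 0;0 0 0 0 0 0;0 0 0 0 0 0;0 0 0 0 0 0;0 0 0 0 0 0' 1 100
python3 d.py .5317 .4312 .033
python3 - <<'E'
from h import *
c=r.capture("wrist"); crop(c,"w5",150,60,250,190,3.2)
E
```

```text
clock: 5.7
tcp_pos: [0.5346, 0.4329, 0.0376]
tool_rot: [-0.032, 3.133, 0.007]
wrist_force: [-0.4, -0.1, 0.1]
grip_width: 0.0427
clock: 6.2
tcp_pos: [0.5367, 0.4341, 0.0416]
tool_rot: [-0.03, 3.129, 0.011]
wrist_force: [-0.5, 0.6, -2.3]
grip_width: 0.0058
t 6.2 tcp [0.5367 0.4341 0.0416] q [ 0.5552  0.5871  1.3683 -0.0005  1.1714 -1.0348] w 0.005840438948500146 F [-0.4949  0.5776 -2.2766]
[[-0.9997 -0.0195  0.0128]
 [-0.0194  0.9998  0.0074]
 [-0.013   0.0071 -0.9999]]
delta tool [ 0.0052 -0.0029  0.0085] 0.01035497058765246
```

View pics/w5.png

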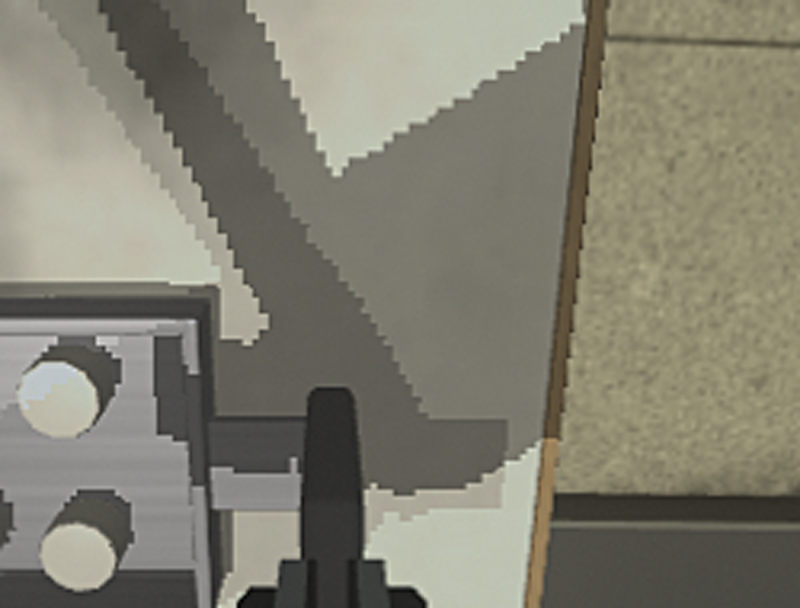

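```bash
python3 -m handwheel '0 0 0 0 0 0;0 0 0 0 0 0;0 0 0 0 0 0' 1 100
python3 - <<'E'
from h import *
c=r.capture("wrist"); crop(c,"w6",130,150,250,190,3.2)
c=r.capture("scene"); crop(c,"s6",140,190,120,90,6)
E
```

```text
clock: 6.5
tcp_pos: [0.5365, 0.4343, 0.0412]
tool_rot: [-0.031, 3.129, 0.012]
wrist_force: [0.1, 0.1, -1.2]
grip_width: 0.0054
```

View pics/w6.png

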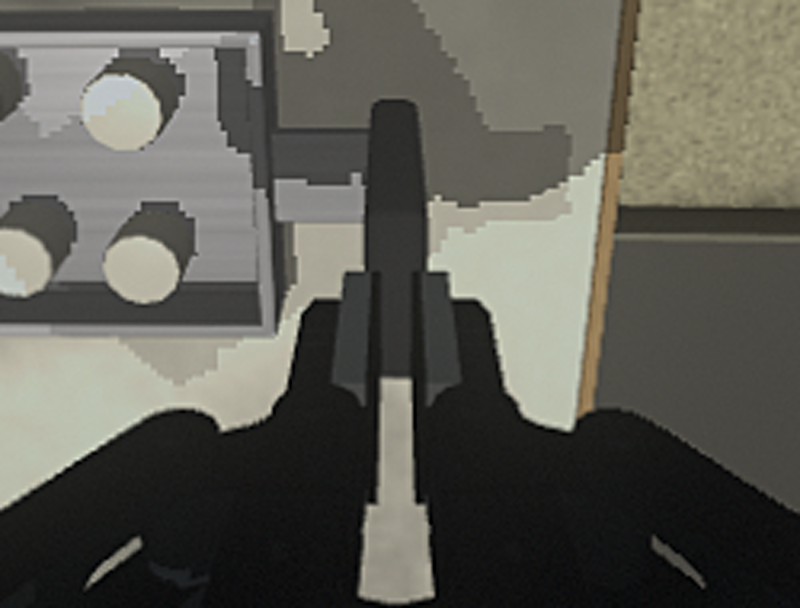

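View pics/s6.png

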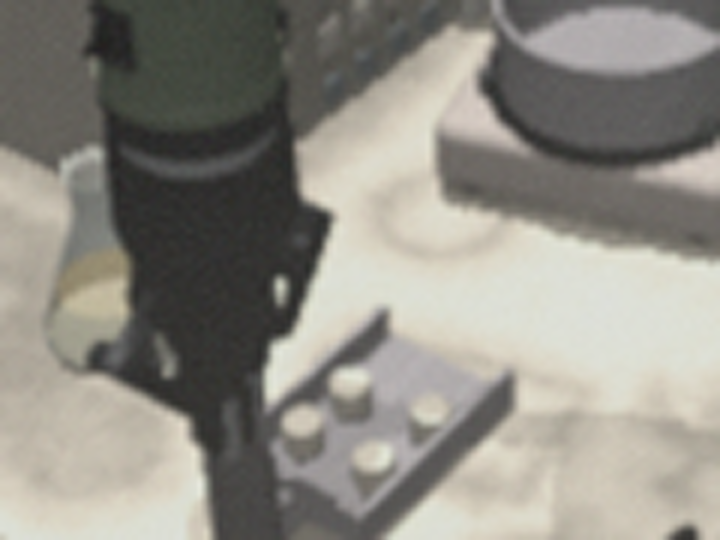

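```bash
python3 -m handwheel '0 0 -.004 0 0 0;0 0 -.01 0 0 0;0 0 -.014 0 0 0;0 0 -.014 0 0 0;0 0 -.006 0 0 0;0 0 0 0 0 0' 1 120
python3 d.py .5635 .434 .18
python3 - <<'E'
from h import *
c=r.capture("wrist"); crop(c,"w7",100,60,300,220,2.6)
c=r.capture("scene"); crop(c,"s7",140,170,120,90,6)
E
```

```text
clock: 7.1
tcp_pos: [0.5349, 0.4334, 0.0928]
tool_rot: [-0.03, 3.131, 0.01]
wrist_force: [0.2, 0.4, -3.0]
grip_width: 0.0042
t 7.1 tcp [0.5349 0.4334 0.0928] q [ 0.5552  0.5285  1.3425  0.0004  1.2588 -1.0349] w 0.004243142140459768 F [ 0.2345  0.4103 -3.0065]
[[-0.9998 -0.0192  0.0099]
 [-0.0191  0.9998  0.0066]
 [-0.01    0.0064 -0.9999]]
delta tool [-0.0295  0.0006 -0.087 ] 0.09182174572744295
```

View pics/w7.png

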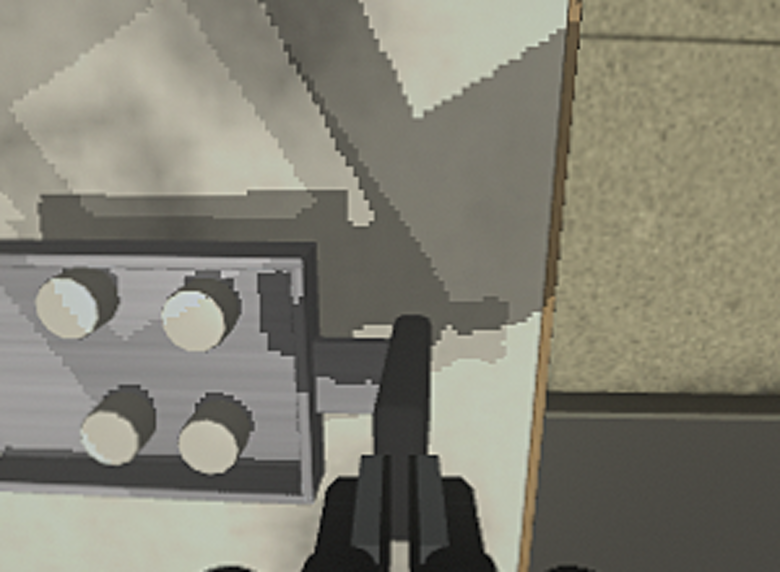

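View pics/s7.png

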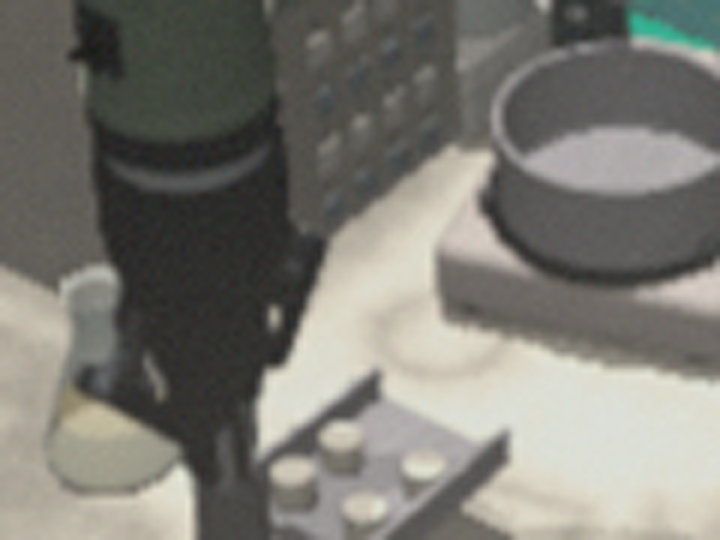

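```bash
python3 -m handwheel '-.002 0 -.006 0 0 0;-.0035 0 -.011 0 0 0;-.0035 0 -.011 0 0 0;-.0035 0 -.011 0 0 0;-.0035 0 -.011 0 0 0;-.0035 0 -.011 0 0 0;-.0035 0 -.011 0 0 0;-.0035 0 -.011 0 0 0;-.002 0 -.004 0 0 0;0 0 0 0 0 0' 
python3 d.py .5635 .285 .18
python3 - <<'E'
from h import *
c=r.capture("wrist"); crop(c,"w8",0,0,512,384,1.5)
E
```

```text
clock: 8.03
tcp_pos: [0.5654, 0.4324, 0.187]
tool_rot: [-0.029, 3.134, 0.007]
wrist_force: [0.3, -0.2, -3.4]
grip_width: 0.0042
t 8.0333 tcp [0.5654 0.4324 0.187 ] q [ 0.5314  0.4987  1.1854  0.0003  1.4484 -1.0578] w 0.004230105232914953 F [ 0.343  -0.1629 -3.4358]
[[-0.9998 -0.0184  0.0077]
 [-0.0184  0.9998  0.0048]
 [-0.0078  0.0047 -1.    ]]
delta tool [ 0.0046 -0.1474  0.0063] 0.14761414236242693
```

View pics/w8.png

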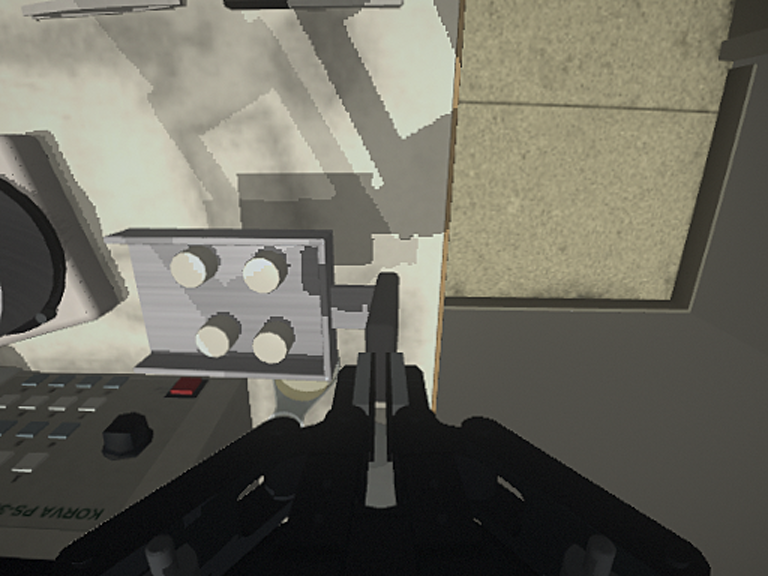

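```bash

python3 - <<'E'
from h import *
c=r.capture("top"); print(plane(c,205,141,0),plane(c,250,141,0)); crop(c,"t8",125,30,200,150,4)
E
```

```text
[6.97779701e-01 2.31116764e-01 2.22044605e-16] [0.6957031  0.08251231 0.        ]
```

View pics/t8.png

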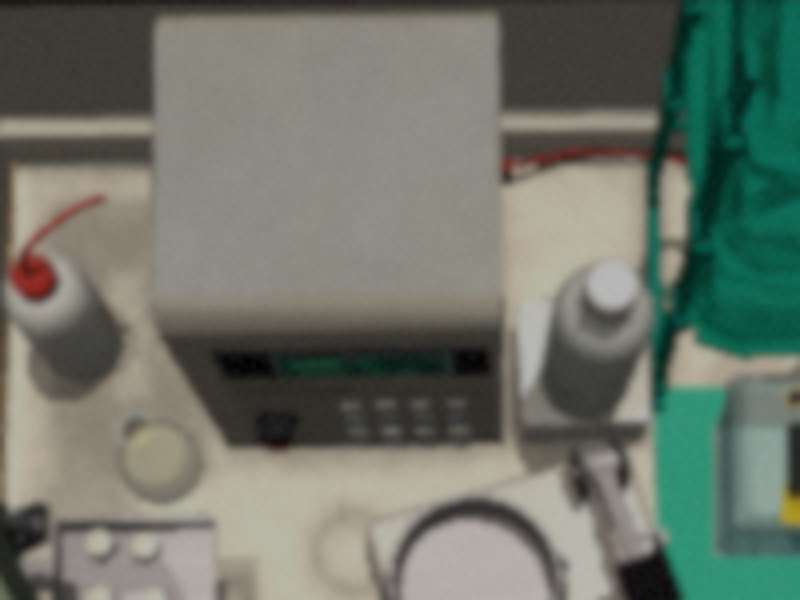

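```bash
python3 -m handwheel '0 -.005 0 0 0 0;0 -.01 0 0 0 0;.0003 -.013 .0005 0 0 0;.0003 -.013 .0005 0 0 0;.0003 -.013 .0005 0 0 0;.0003 -.013 .0005 0 0 0;.0003 -.013 .0005 0 0 0;.0003 -.013 .0005 0 0 0;.0003 -.013 .0005 0 0 0;.0003 -.013 .0005 0 0 0;0 -.013 0 0 0 0;0 -.009 0 0 0 0;0 -.005 0 0 0 0;0 0 0 0 0 0' 
python3 d.py .5635 .285 .18
python3 - <<'E'
from h import *
c=r.capture("wrist"); crop(c,"w9",0,0,512,384,1.5)
E
```

```text
clock: 9.3
tcp_pos: [0.5569, 0.268, 0.1715]
tool_rot: [0.03, -3.13, 0.01]
wrist_force: [-0.2, -0.3, -2.5]
grip_width: 0.0039
t 9.3 tcp [0.5569 0.268  0.1715] q [ 0.31    0.3305  1.4506 -0.0025  1.3734 -1.2795] w 0.0038974726142746836 F [-0.2469 -0.291  -2.4876]
[[-0.9997 -0.0192 -0.0116]
 [-0.0192  0.9998 -0.0063]
 [ 0.0118 -0.006  -0.9999]]
delta tool [-0.0068  0.0168 -0.0087] 0.020123712390533816
```

View pics/w9.png

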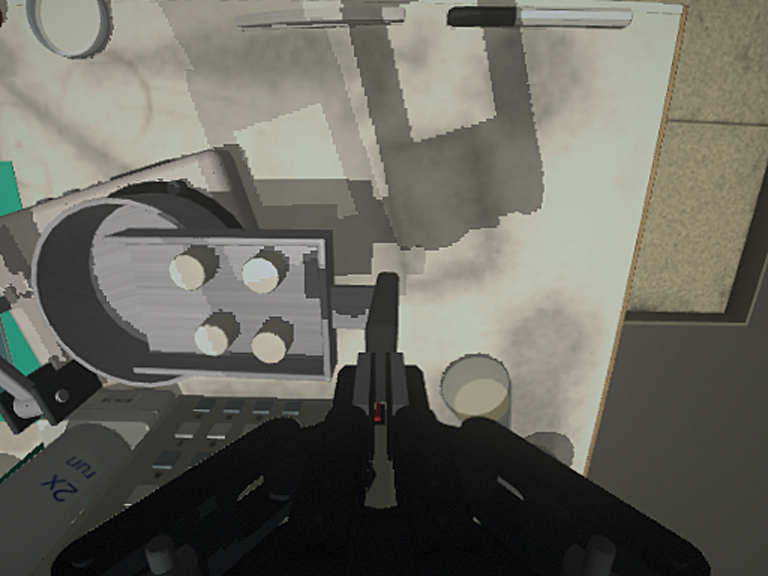

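```bash

python3 - <<'E'
from h import *
np.set_printoptions(precision=4,suppress=True)
c=r.capture("wrist")
A=lambda x,y,z:plane(c,x/1.5-.17,y/1.5-.17,z)
for p in [(105,232),(135,372),(331,232),(333,381)]: print(A(*p,.1525))
P=[(35,270),(60,215),(120,195),(52,325),(100,368),(160,384),(85,203),(40,298),(75,350),(38,248)]
Q=np.array([A(x,y,.1)[:2] for x,y in P])
M=np.c_[2*Q,np.ones(len(Q))];s=np.linalg.lstsq(M,(Q**2).sum(1),rcond=None)[0]
print("bowl",s[:2],"rad",np.sqrt(s[2]+s[:2]@s[:2]), np.hypot(*(Q-s[:2]).T))
E
```

```text
[0.5112 0.132  0.1525]
[0.5887 0.1334 0.1525]
[0.5094 0.243  0.1525]
[0.591  0.2424 0.1525]
bowl [0.5639 0.1061] rad 0.06472658324684256 [0.0655 0.0648 0.0651 0.065  0.0638 0.0658 0.0633 0.0648 0.0636 0.0656]
```

```bash
python3 -m handwheel '-.001 -.0008 -.003 -1.2 0 0;-.002 -.0014 -.005 -2.5 0 0;-.002 -.0014 -.005 -2.5 0 0;-.002 -.0014 -.005 -2.5 0 0;-.002 -.0014 -.005 -2.5 0 0;-.002 -.0014 -.005 -2.5 0 0;-.001 -.0007 -.0025 -1.2 0 0;0 0 0 0 0 0' 
python3 d.py .5635 .285 .18
python3 - <<'E'
from h import *
c=r.capture("wrist"); crop(c,"w10",0,0,512,384,1.5)
E
```

```text
clock: 10.07
tcp_pos: [0.5707, 0.2635, 0.2042]
tool_rot: [0.047, -3.102, -0.426]
wrist_force: [-1.3, -0.5, -2.3]
grip_width: 0.0039
t 10.0667 tcp [0.5707 0.2635 0.2042] q [ 0.1438  0.2683  1.4882  0.2778  1.3678 -1.5111] w 0.0039306242407932904 F [-1.3493 -0.4641 -2.3402]
[[-0.9995 -0.0281 -0.0146]
 [-0.031   0.9626  0.2693]
 [ 0.0065  0.2696 -0.9629]]
delta tool [0.0064 0.0144 0.0292] 0.03314420422554073
```

View pics/w10.png

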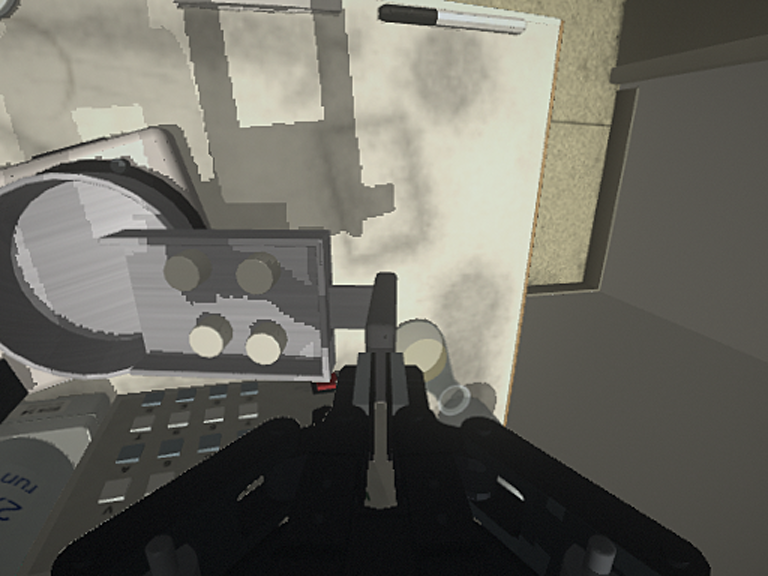

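```bash
python3 -m handwheel '0 -.0022 -.0038 -2 0 0;0 -.0022 -.0038 -2 0 0;0 -.0022 -.0038 -2 0 0;0 -.0022 -.0038 -2 0 0;0 -.0022 -.0038 -2 0 0;0 0 0 0 0 0' 
python3 d.py .5635 .285 .18
python3 - <<'E'
from h import *
c=r.capture("wrist"); crop(c,"w11",0,0,512,384,1.5)
E
```

```text
clock: 10.62
tcp_pos: [0.5693, 0.2518, 0.2181]
tool_rot: [0.06, -3.046, -0.698]
wrist_force: [0.1, -0.5, -2.9]
grip_width: 0.004
t 10.6167 tcp [0.5693 0.2518 0.2181] q [ 0.0264  0.2457  1.5328  0.4582  1.3967 -1.6724] w 0.004044491736799905 F [ 0.1242 -0.5285 -2.9076]
[[-0.9991 -0.034  -0.0242]
 [-0.0412  0.8994  0.4352]
 [ 0.007   0.4358 -0.9   ]]
delta tool [0.0041 0.0135 0.0489] 0.050906087020866006
```

View pics/w11.png

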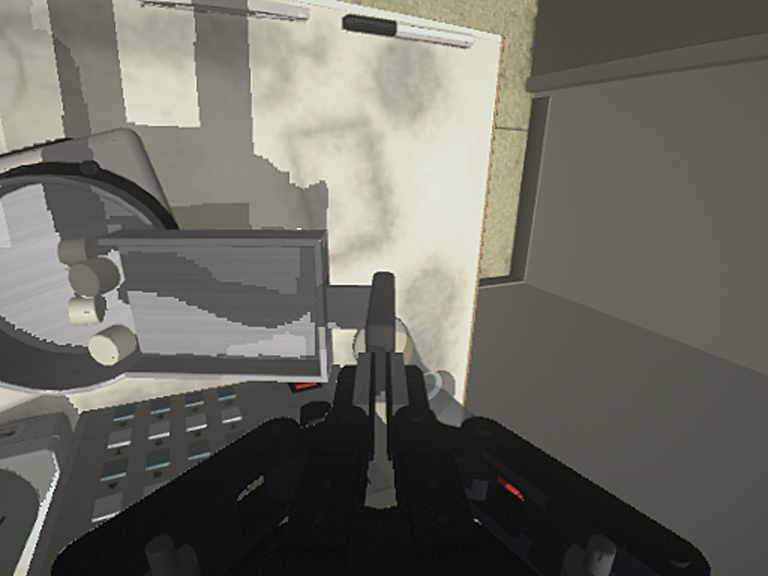

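```bash
python3 -m handwheel '0 0 0 -2 0 0;0 0 0 0 0 0;0 0 0 0 0 0;0 0 0 0 0 0' 
python3 - <<'E'
from h import *
c=r.capture("wrist"); crop(c,"w12",0,0,512,384,1.5)
E
```

```text
clock: 11.0
tcp_pos: [0.5688, 0.2554, 0.2188]
tool_rot: [0.067, -3.034, -0.746]
wrist_force: [0.3, -0.2, -2.8]
grip_width: 0.0041
```

View pics/w12.png

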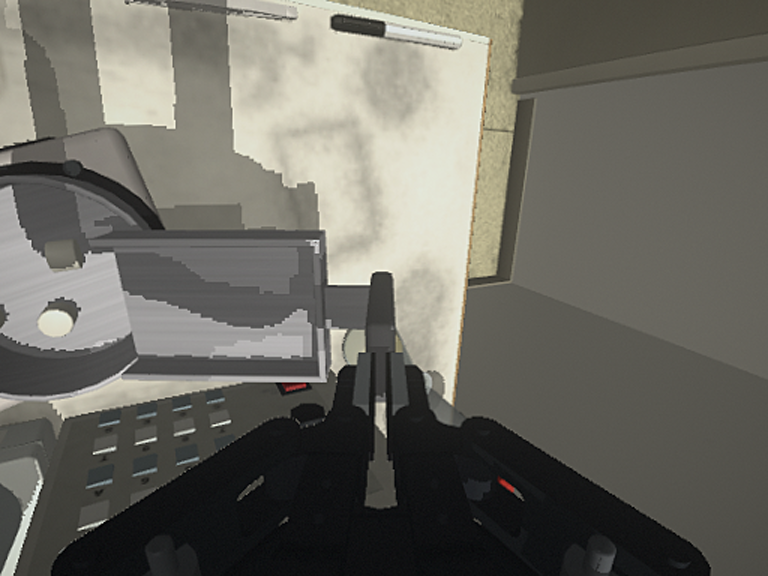

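```bash
python3 -m handwheel '0 .004 -.002 1.5 0 0;0 .008 -.002 2.8 0 0;0 .008 -.002 2.8 0 0;0 .01 0 2.8 0 0;0 .012 0 2.8 0 0;0 .014 0 2.8 0 0;0 .014 0 2.8 0 0;0 .014 0 2.8 0 0;0 .014 0 2.8 0 0;0 .014 0 2.8 0 0;0 .01 0 1 0 0;0 0 0 0 0 0' 
python3 d.py .5367 .434 .05
python3 - <<'E'
from h import *
c=r.capture("wrist"); crop(c,"w13",0,0,512,384,1.5)
c=r.capture("scene"); crop(c,"s13",140,140,200,150,4)
c=r.capture("top"); crop(c,"t13",125,130,180,125,4.4)
E
```

```text
clock: 12.05
tcp_pos: [0.5619, 0.3838, 0.2548]
tool_rot: [-0.074, 3.139, -0.033]
wrist_force: [-0.4, 0.2, -2.0]
grip_width: 0.0043
t 12.05 tcp [0.5619 0.3838 0.2548] q [ 0.4824  0.4073  1.1762 -0.0198  1.5661 -1.1355] w 0.0042703274942072055 F [-0.3903  0.1861 -1.9964]
[[-0.9989 -0.0472  0.0021]
 [-0.0473  0.9987 -0.0213]
 [-0.0011 -0.0213 -0.9998]]
delta tool [0.0231 0.0557 0.2036] 0.21236805742211326
```

View pics/w13.png

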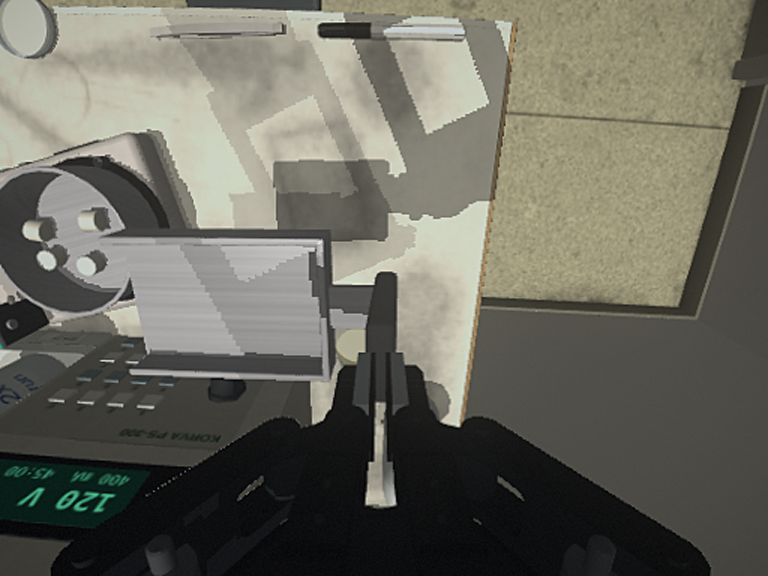

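View pics/t13.png

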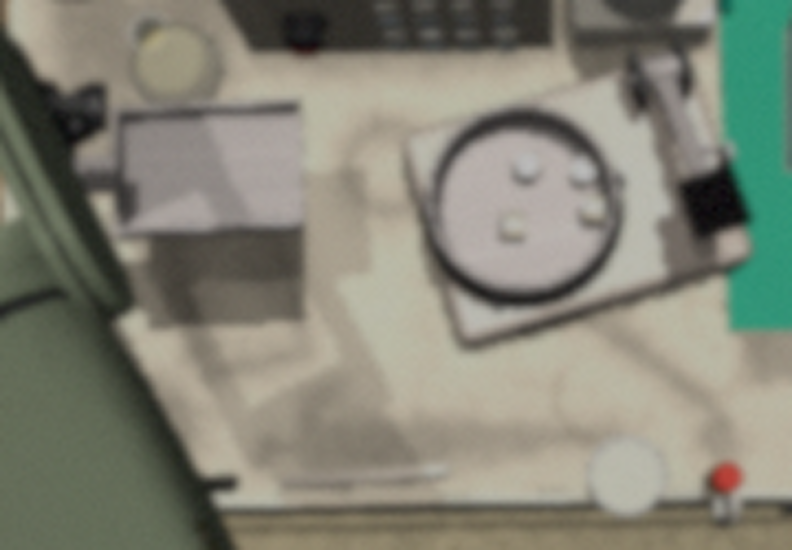

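View pics/s13.png

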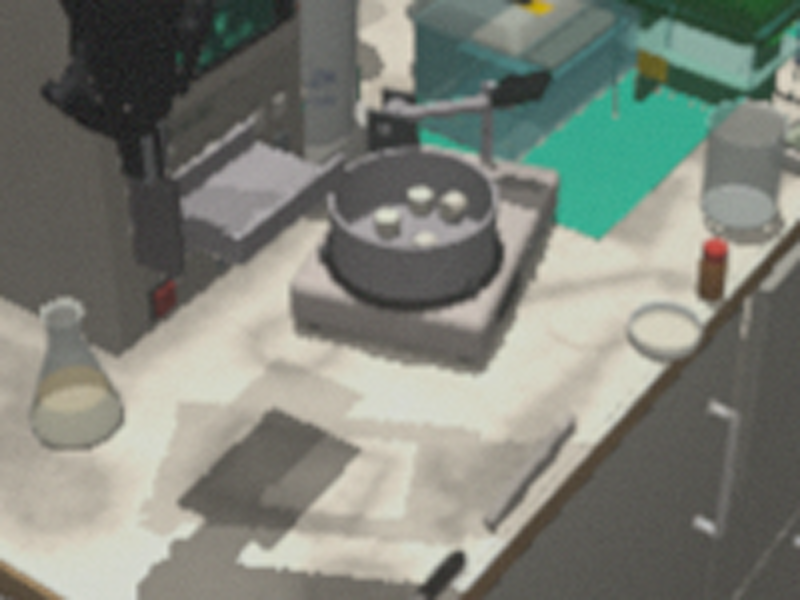

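```bash
python3 -m handwheel '.002 .005 .01 -.8 -.3 .8;.0025 .006 .02 -.8 -.3 .8;.0025 .006 .022 0 0 0;.0025 .006 .022 0 0 0;.0025 .006 .022 0 0 0;.0025 .006 .022 0 0 0;.0025 .006 .022 0 0 0;.002 .006 .02 0 0 0;.002 .005 .014 0 0 0;0 0 0 0 0 0' 
python3 d.py .5367 .434 .042
```

```text
clock: 13.03
tcp_pos: [0.551, 0.4168, 0.0788]
tool_rot: [0.016, 3.123, 0.012]
wrist_force: [-1.2, -0.6, -2.5]
grip_width: 0.0043
t 13.0333 tcp [0.551  0.4168 0.0788] q [ 0.5241  0.543   1.3518 -0.0033  1.2268 -1.0353] w 0.004253308301371099 F [-1.1564 -0.6298 -2.5315]
[[-0.9998  0.0103  0.0189]
 [ 0.0104  0.9999  0.0073]
 [-0.0188  0.0075 -0.9998]]
delta tool [0.0152 0.0167 0.0366] 0.04304064345748357
```

```bash
python3 -m handwheel '.003 .004 .008 0 .35 -.5;.004 .004 .01 0 0 0;.003 .003 .006 0 0 0;0 0 0 0 0 0' 
python3 d.py .5367 .434 .042
python3 -m handwheel '0 0 .003 0 0 0;0 0 .003 0 0 0;0 0 0 0 0 0'
python3 - <<'E'
from h import *
c=r.capture("wrist"); crop(c,"w14",0,0,512,384,1.5)
c=r.capture("scene"); crop(c,"s14",140,170,140,100,5.5)
E
```

```text
clock: 13.37
tcp_pos: [0.5436, 0.4269, 0.0556]
tool_rot: [0.007, 3.126, 0.014]
wrist_force: [-0.9, 0.8, -1.6]
grip_width: 0.004
t 13.3667 tcp [0.5436 0.4269 0.0556] q [ 0.5409  0.5705  1.3621 -0.0006  1.1912 -1.0249] w 0.004026884591125136 F [-0.9116  0.8159 -1.5922]
[[-0.9999  0.0047  0.0156]
 [ 0.0048  1.      0.0087]
 [-0.0155  0.0088 -0.9998]]
delta tool [0.0072 0.0069 0.0135] 0.016803685947524214
clock: 13.62
tcp_pos: [0.5449, 0.428, 0.0512]
tool_rot: [0.006, 3.123, 0.016]
wrist_force: [-0.7, 0.5, -2.4]
grip_width: 0.0042
```

View pics/w14.png

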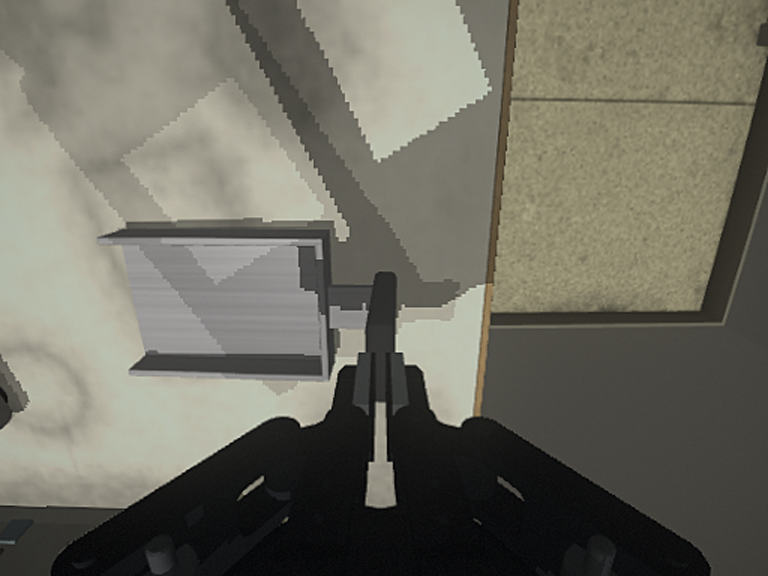

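View pics/s14.png

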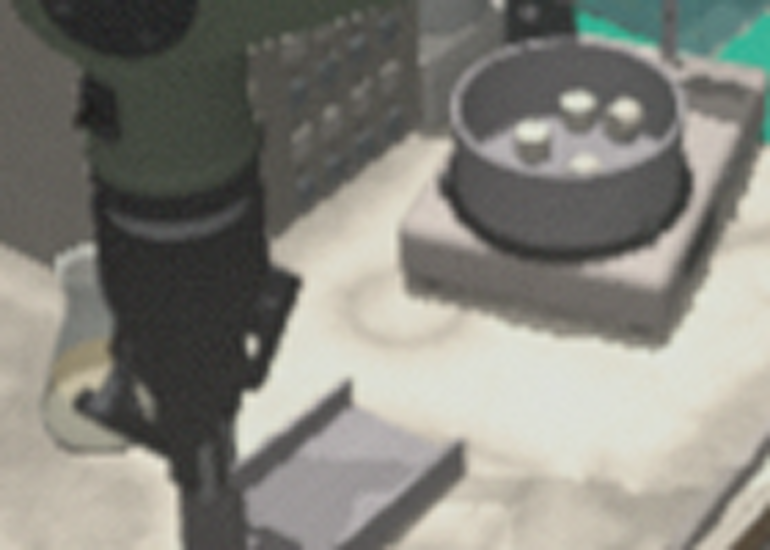

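```bash
python3 -m handwheel '0 0 .004 0 0 0;0 0 .004 0 0 0'
python3 -m handwheel '0 0 .004 0 0 0;0 0 .004 0 0 0'
python3 -m handwheel '0 0 .003 0 0 0;0 0 .002 0 0 0'
```

```text
clock: 13.88
tcp_pos: [0.5469, 0.4291, 0.0456]
tool_rot: [0.006, 3.118, 0.02]
wrist_force: [-0.5, -0.0, -1.4]
grip_width: 0.0038
clock: 14.05
tcp_pos: [0.549, 0.4306, 0.0411]
tool_rot: [0.007, 3.114, 0.025]
wrist_force: [-6.8, -2.9, 24.1]
grip_width: 0.0042
clock: 14.22
tcp_pos: [0.5508, 0.4317, 0.0414]
tool_rot: [0.006, 3.111, 0.027]
wrist_force: [-0.3, 0.5, -1.5]
grip_width: 0.0039
```

```bash
python3 -m handwheel '0 0 .001 0 0 0;0 0 0 0 0 0;0 0 0 0 0 0;0 0 0 0 0 0;0 0 0 0 0 0' 0 100
python3 - <<'E'
from h import *
c=r.capture("wrist"); crop(c,"w15",0,0,512,384,1.5)
E
```

```text
clock: 14.63
tcp_pos: [0.5519, 0.4319, 0.0405]
tool_rot: [0.006, 3.109, 0.028]
wrist_force: [0.2, 0.2, -0.4]
grip_width: 0.0426
```

View pics/w15.png

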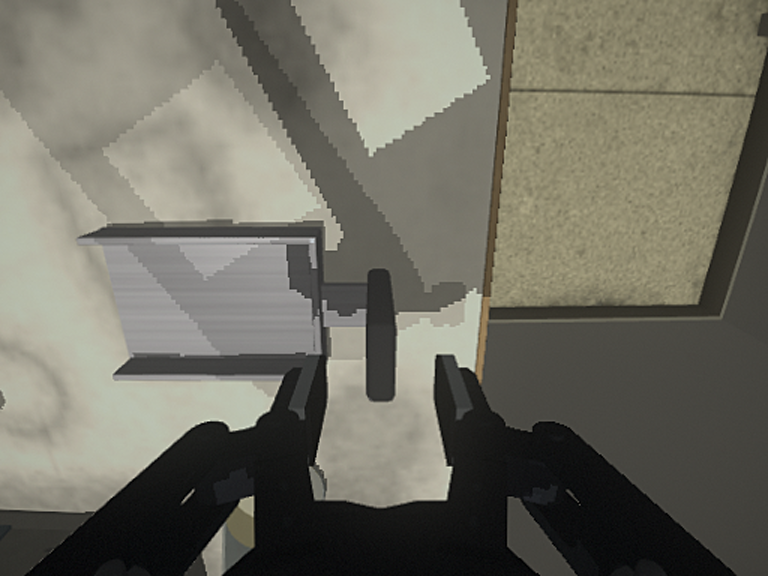

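```bash
python3 -m handwheel '0 0 -.01 0 0 0;0 0 -.02 0 0 0;0 0 -.03 0 0 0;0 0 -.035 0 .5 0;0 0 -.035 0 .5 0;0 0 -.035 0 .5 0;0 0 -.02 0 0 0;0 0 0 0 0 0' 
python3 d.py .50 -.03 .27
python3 - <<'E'
from h import *
c=r.capture("wrist"); crop(c,"w16",0,0,512,384,1.5)
E
```

```text
clock: 15.35
tcp_pos: [0.5444, 0.4268, 0.2321]
tool_rot: [-0.005, -3.138, -0.02]
wrist_force: [0.9, 1.2, 1.5]
grip_width: 0.043
t 15.35 tcp [0.5444 0.4268 0.2321] q [ 0.5336  0.4313  1.1888  0.0127  1.5179 -1.0344] w 0.042981702842583874 F [0.8997 1.2076 1.4685]
[[-1.      0.0035 -0.0034]
 [ 0.0034  0.9999  0.0128]
 [ 0.0034  0.0128 -0.9999]]
delta tool [ 0.043  -0.4565 -0.0435] 0.4605363471011459
```

View pics/w16.png

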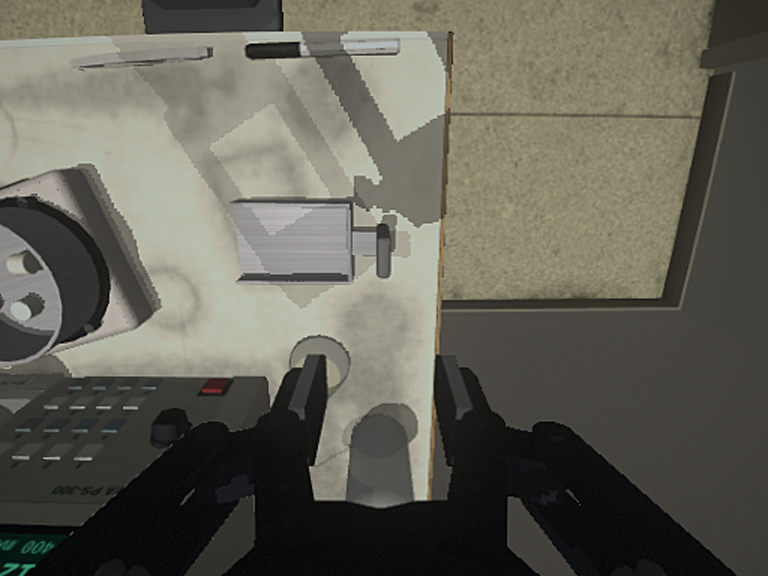

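```bash
python3 -m handwheel '.0033 -.015 -.005 0 0 0;.0033 -.03 -.004 0 0 0;.0033 -.035 -.004 0 0 0;.0033 -.035 -.003 0 0 0;.0033 -.035 -.003 0 0 0;.0033 -.035 -.003 0 0 0;.0033 -.035 -.003 0 0 0;.0033 -.035 -.003 0 0 0;.0033 -.035 -.003 0 0 0;.0033 -.035 -.003 0 0 0;.0033 -.035 -.003 0 0 0;.003 -.035 -.003 0 0 0;.003 -.03 -.003 0 0 0;0 -.015 0 0 0 0;0 0 0 0 0 0' 1 60
python3 d.py .538 -.027 .17
python3 - <<'E'
from h import *
c=r.capture("wrist"); crop(c,"w17",0,0,512,384,1.5)
c=r.capture("top"); crop(c,"t17",125,130,180,125,4.4)
E
```

```text
clock: 16.65
tcp_pos: [0.4791, -0.0322, 0.2358]
tool_rot: [0.006, -3.084, -0.009]
wrist_force: [0.1, 0.6, -0.5]
grip_width: 0.0002
t 16.65 tcp [ 0.4791 -0.0322  0.2358] q [-0.2419  0.0202  1.6785 -0.008   1.5003 -1.8157] w 0.0002373811662735062 F [ 0.1493  0.5812 -0.5035]
[[-0.9983 -0.0036 -0.0576]
 [-0.004   1.      0.006 ]
 [ 0.0576  0.0062 -0.9983]]
delta tool [-0.0626  0.0046  0.0624] 0.08848008497086286
```

View pics/w17.png

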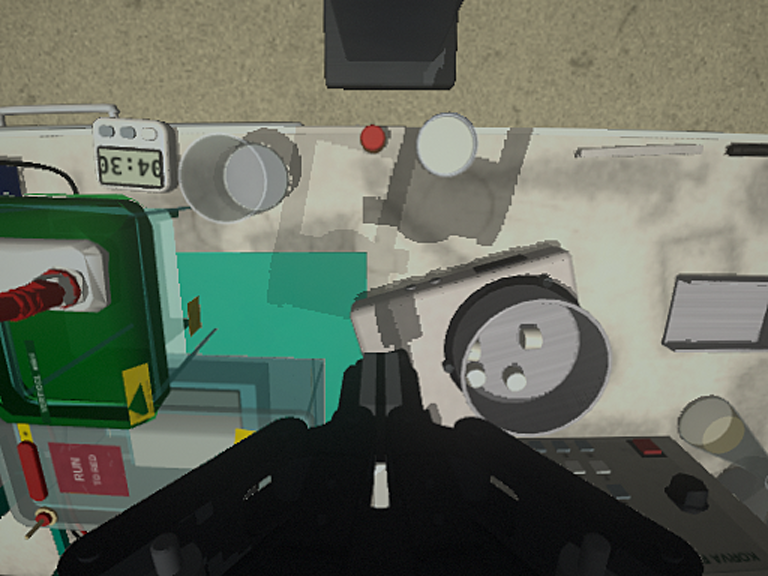

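View pics/t17.png

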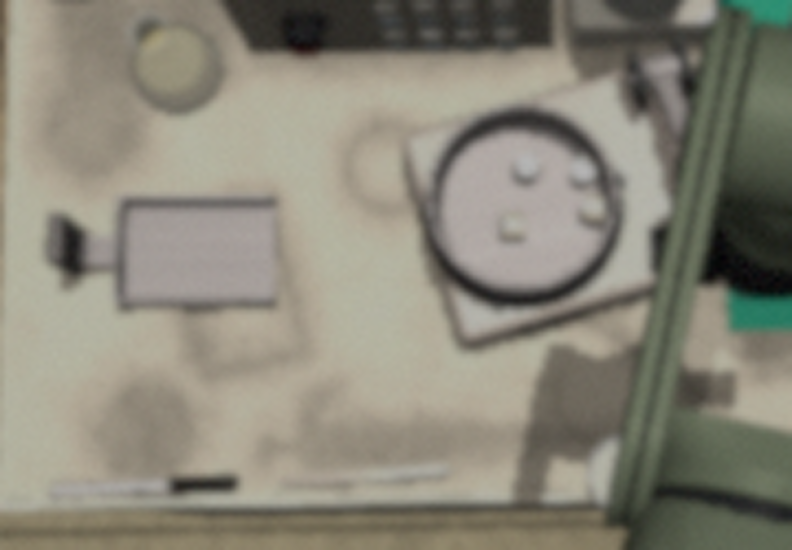

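```bash
python3 -m handwheel '-.01 .001 0 0 -1.1 0;-.013 .001 0 0 -1.1 0;-.013 .001 0 0 -1.1 0;-.013 .001 .008 0 0 0;-.01 .001 .015 0 0 0;-.005 0 .015 0 0 0;0 0 .01 0 0 0;0 0 0 0 0 0'
python3 d.py .5445 -.0263 .165
```

```text
clock: 17.42
tcp_pos: [0.5531, -0.013, 0.1829]
tool_rot: [-0.03, 3.13, 0.018]
wrist_force: [-2.2, -0.3, -0.7]
grip_width: -0.0001
t 17.4167 tcp [ 0.5531 -0.013   0.1829] q [-0.1886  0.1687  1.6268  0.0141  1.3367 -1.7815] w -0.00014342213333019263 F [-2.1821 -0.3494 -0.7457]
[[-0.9998 -0.019   0.0117]
 [-0.0189  0.9998  0.0117]
 [-0.012   0.0115 -0.9999]]
delta tool [ 0.009  -0.0134  0.0177] 0.023912252544712666
```

```bash
python3 -m handwheel '.004 -.007 .005 0 .5 0;.004 -.006 .005 .4 0 0;0 0 .004 0 0 0;0 0 0 0 0 0'
python3 d.py .5445 -.0263 .135
python3 - <<'E'
from h import *
c=r.capture("wrist"); crop(c,"w18",150,150,220,165,3.6)
c=r.capture("scene"); crop(c,"s18",220,130,100,75,7)
E
```

```text
clock: 17.75
tcp_pos: [0.5452, -0.0257, 0.168]
tool_rot: [-0.034, 3.138, 0.006]
wrist_force: [-1.3, 0.8, -0.6]
grip_width: 0.0005
t 17.75 tcp [ 0.5452 -0.0257  0.168 ] q [-0.2085  0.1732  1.6538  0.0045  1.3123 -1.8024] w 0.0005471546979869777 F [-1.2614  0.7746 -0.6039]
[[-0.9998 -0.0219  0.0032]
 [-0.0219  0.9998  0.0037]
 [-0.0033  0.0037 -1.    ]]
delta tool [ 0.0008 -0.0007  0.033 ] 0.03298926598183192
```

View pics/w18.png

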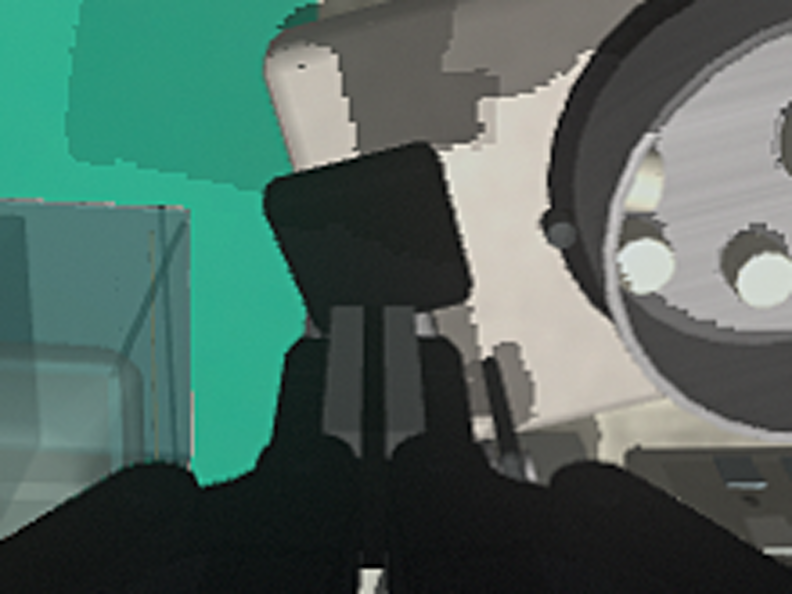

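View pics/s18.png

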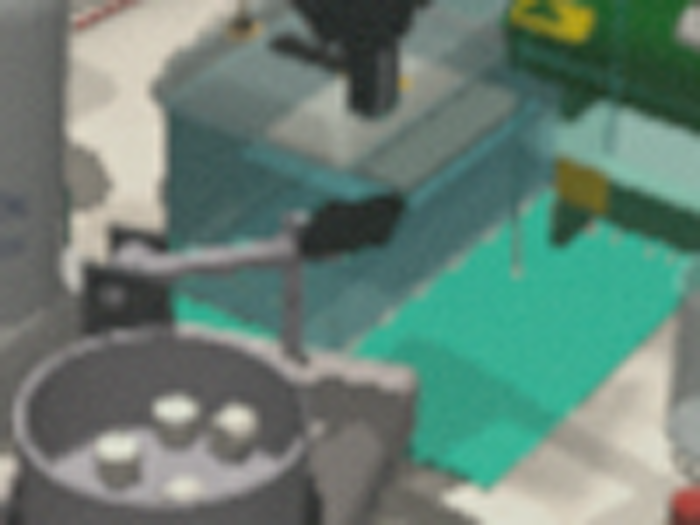

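```bash

python3 - <<'E'
from h import *
np.set_printoptions(precision=4,suppress=True)
c=r.capture("wrist")
A=lambda x,y,z:plane(c,150+x/3.6-.36,150+y/3.6-.36,z)
print(A(268,183,.149),A(433,145,.149),A(468,292,.134),"c by diag",(A(268,183,.149)+A(468,292,.134))/2)
E
```

```text
[ 0.534  -0.0492  0.149 ] [ 0.5248 -0.0147  0.149 ] [ 0.5667 -0.0037  0.134 ] c by diag [ 0.5504 -0.0265  0.1415]
```

```bash
python3 -m handwheel '.001 -.001 .008 0 0 0;0 0 .01 0 0 0;0 0 .01 0 0 0;0 0 .008 0 0 0;0 0 .006 0 0 0;0 0 .004 0 0 0'
python3 d.py .5435 -.0275 .101
```

```text
clock: 18.4
tcp_pos: [0.5468, -0.0271, 0.1209]
tool_rot: [-0.034, 3.131, 0.004]
wrist_force: [-0.1, 0.5, 0.0]
grip_width: -0.0003
t 18.4 tcp [ 0.5468 -0.0271  0.1209] q [-0.2107  0.2226  1.6994  0.005   1.2103 -1.8048] w -0.0003102340215533772 F [-0.087   0.4731  0.0421]
[[-0.9997 -0.0216  0.0101]
 [-0.0216  0.9998  0.0026]
 [-0.0101  0.0024 -0.9999]]
delta tool [ 0.0035 -0.0003  0.0199] 0.020225490566828028
```

```bash

python3 - <<'E'
from h import *
c=r.capture("wrist"); crop(c,"w19",150,150,220,165,3.6)
c=r.capture("scene"); crop(c,"s19",220,130,100,75,7)
E
```

```text
(no output)
```

View pics/w19.png

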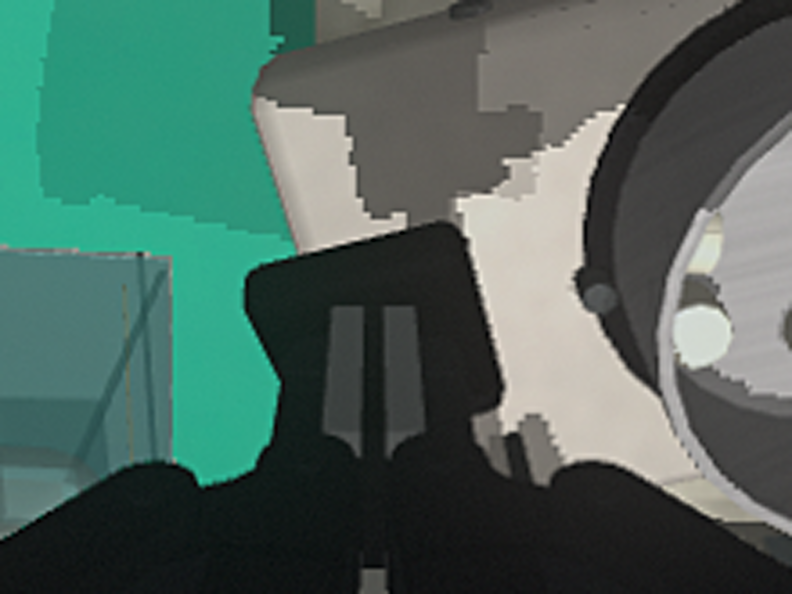

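View pics/s19.png

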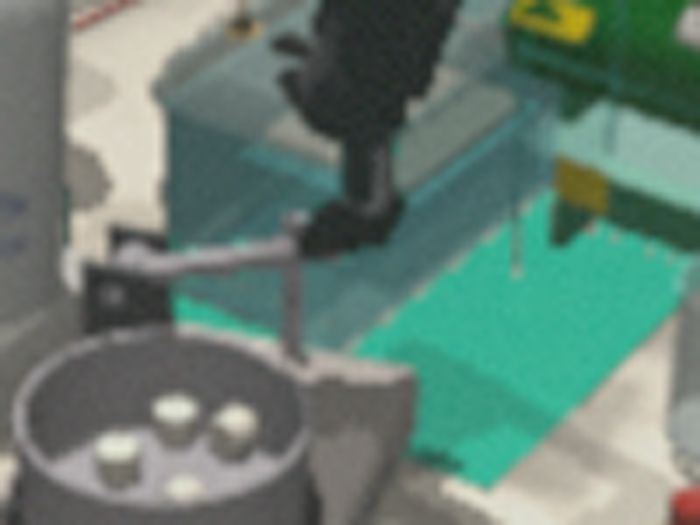

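```bash
python3 -m handwheel '.0015 0 .005 0 0 0;.001 0 .005 0 0 0;.001 0 .004 0 0 0'
python3 -m handwheel '0 0 .004 0 0 0;0 0 .003 0 0 0'
python3 d.py .5435 -.0275 .101
python3 - <<'E'
from h import *
c=r.capture("wrist"); crop(c,"w20",150,150,220,165,3.6)
c=r.capture("scene"); crop(c,"s20",220,130,100,75,7)
E
```

```text
clock: 18.75
tcp_pos: [0.5449, -0.0277, 0.1079]
tool_rot: [-0.034, 3.128, 0.002]
wrist_force: [-1.0, -0.1, 3.1]
grip_width: 0.0001
clock: 18.92
tcp_pos: [0.5451, -0.0278, 0.101]
tool_rot: [-0.034, 3.128, 0.001]
wrist_force: [-0.9, -0.2, 3.8]
grip_width: -0.0001
t 18.9167 tcp [ 0.5451 -0.0278  0.101 ] q [-0.2121  0.2411  1.7227  0.0042  1.1644 -1.8066] w -0.00011521701778542193 F [-0.8776 -0.2254  3.8287]
[[-0.9997 -0.022   0.0139]
 [-0.022   0.9998  0.001 ]
 [-0.0139  0.0007 -0.9999]]
delta tool [ 0.0016  0.0004 -0.    ] 0.0016410592102939674
```

View pics/w20.png

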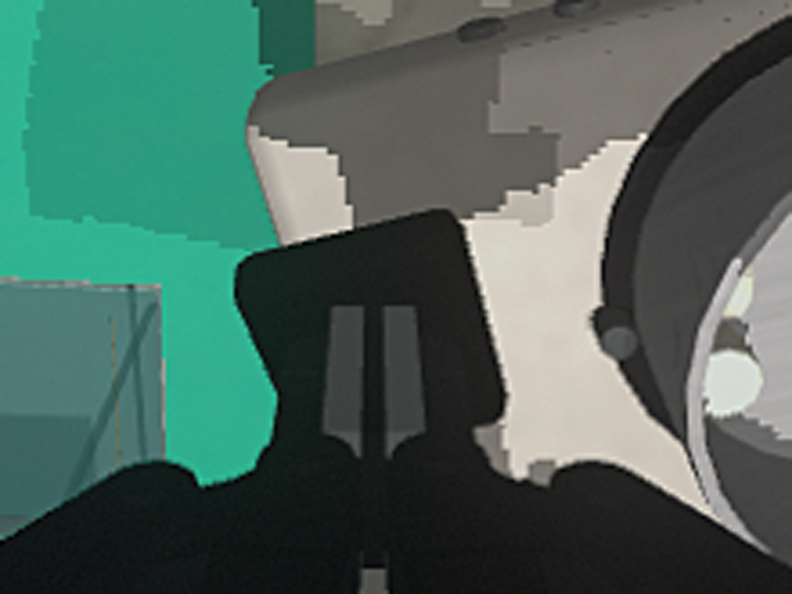

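View pics/s20.png

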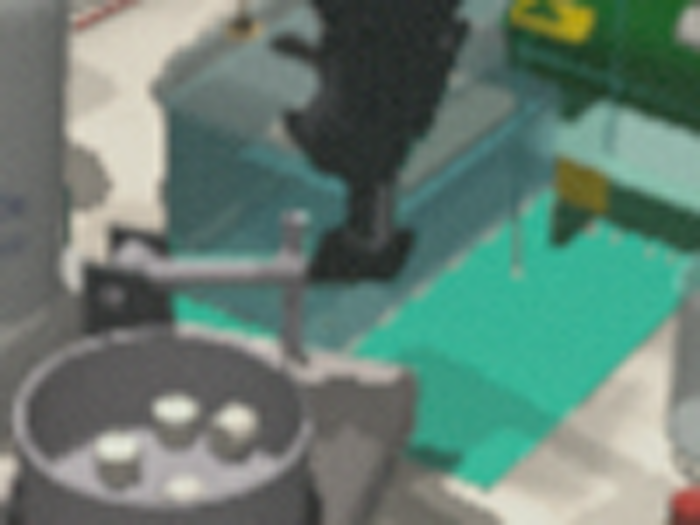

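```bash

python3 - <<'E'
from h import *
np.set_printoptions(precision=4,suppress=True)
c=r.capture("wrist")
A=lambda x,y,z:plane(c,150+x/3.6-.36,150+y/3.6-.36,z)
for z in (.09,.1,.11,.12,.13): 
    a,b,d=A(239,260,z),A(448,212,z),A(503,418,z); print(z,a,b,d,np.linalg.norm(a-b),np.linalg.norm(d-b))
t=r.capture("top"); s=r.capture("scene")
crop(s,"s21",230,160,56,42,14)
# where pad front corners and lever should be when level, in scene crop coords (x-230)*14
o=np.array([.5745,.0655]);a=np.deg2rad(15.1);X=np.array([np.cos(a),np.sin(a)]);Y=np.array([-np.sin(a),np.cos(a)])
for ang in (0,.27,.35,.43):
    f=.35-ang; L=lambda l,h,y:(np.r_[o+X*(.06-l*np.cos(f)+h*np.sin(f))+Y*y,.085+l*np.sin(f)+h*np.cos(f)])
    print(ang,[((proj(s,L(*p))-[230,160])*14+7).round() for p in [(0,0,-.08),(.12,.016,-.08),(.143,.016,-.06),(.143,.016,-.1),(.097,.016,-.06)]])
E
```

```text
0.09 [ 0.5471 -0.0566  0.09  ] [ 0.5353 -0.0138  0.09  ] [0.5847 0.0008 0.09  ] 0.04439749928197891 0.05150791549347116
0.1 [ 0.5421 -0.0552  0.1   ] [ 0.531  -0.0148  0.1   ] [ 0.5777 -0.0009  0.1   ] 0.04195981234454847 0.048679824389167306
0.11 [ 0.5372 -0.0538  0.11  ] [ 0.5267 -0.0157  0.11  ] [ 0.5706 -0.0027  0.11  ] 0.039522125407117976 0.045851733284863236
0.12 [ 0.5322 -0.0524  0.12  ] [ 0.5224 -0.0166  0.12  ] [ 0.5636 -0.0044  0.12  ] 0.03708443846968751 0.04302364218055917
0.13 [ 0.5273 -0.051   0.13  ] [ 0.5181 -0.0176  0.13  ] [ 0.5566 -0.0061  0.13  ] 0.03464675153225704 0.04019555107625531
0 [array([139., 142.]), array([575.,  27.]), array([641.,  60.]), array([693., -29.]), array([457.,  82.])]
0.27 [array([139., 142.]), array([617., 148.]), array([687., 206.]), array([737., 115.]), array([495., 180.])]
0.35 [array([139., 142.]), array([622., 183.]), array([692., 249.]), array([742., 157.]), array([501., 209.])]
0.43 [array([139., 142.]), array([624., 218.]), array([694., 290.]), array([743., 199.]), array([504., 238.])]
```

View pics/s21.png

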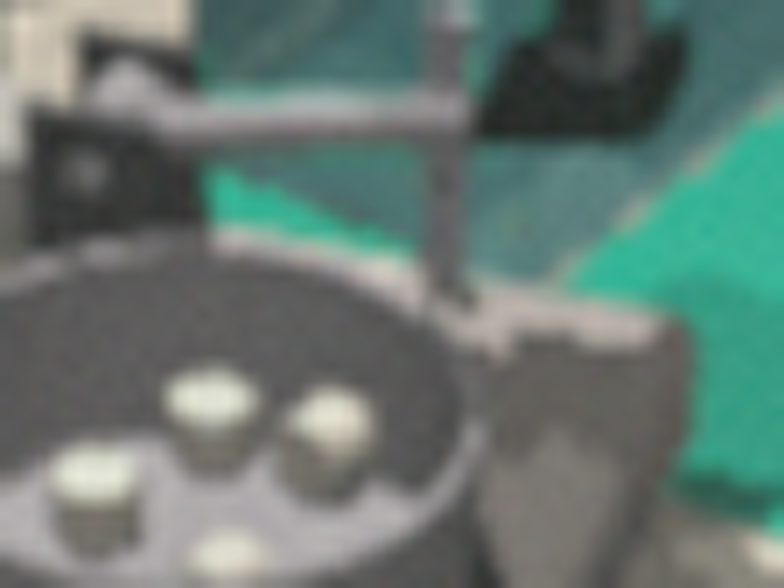

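```bash

python3 - <<'E'
from h import *
s=r.capture("scene")
o=np.array([.5745,.0655]);a=np.deg2rad(15.1);X=np.array([np.cos(a),np.sin(a)]);Y=np.array([-np.sin(a),np.cos(a)])
for ang in (0,.1,.15,.2,.27,.35,.43):
    f=.35-ang; L=lambda l,h,y:(np.r_[o+X*(.06-l*np.cos(f)+h*np.sin(f))+Y*y,.085+l*np.sin(f)+h*np.cos(f)])
    p=proj(s,L(0.01,0,-.08));q=proj(s,L(.09,0,-.08));print(ang,(q-p)[1]/(q-p)[0])
    # mill post top and bottom
P=lambda x,y,z:np.r_[o+X*x+Y*y,z]
for n,p in dict(postTop=(-.015,-.104,.12),postfoot=(-.015,-.104,.045),cornerFR=(-.08,-.11,.045)).items(): print(n,((proj(s,P(*p))-[230,160])*14+7).round())
E
```

```text
0 -0.12096560085470644
0.1 -0.02273735482837543
0.15 0.024326258475614787
0.2 0.07040063283018241
0.27 0.13372538195813283
0.35 0.20516719921154694
0.43 0.2765044908540755
postTop [473.  26.]
postfoot [466. 287.]
cornerFR [730. 328.]
```

```bash

python3 - <<'E'
from h import *
st=r.get_state();print(st["tcp_pos"],st["wrist_force"],st["clock"])
s=r.capture("scene");w=r.capture("wrist")
for dz in (0,.01,.02,.03): print(dz,((proj(s,st["tcp_pos"]+[0,0,dz])-[230,160])*14+7).round(),((proj(w,st["tcp_pos"]+[0,0,dz])-[150,150])*3.6+1.8).round())
crop(s,"s22",230,160,56,42,14)
E
```

```text
[ 0.54528994 -0.02777229  0.101392  ] [-2.0694524  -0.99594349  3.52190592] 19.2167
0 [595. 170.] [379. 279.]
0.01 [596. 134.] [379. 303.]
0.02 [598.  98.] [379. 331.]
0.03 [599.  62.] [380. 361.]
```

View pics/s22.png

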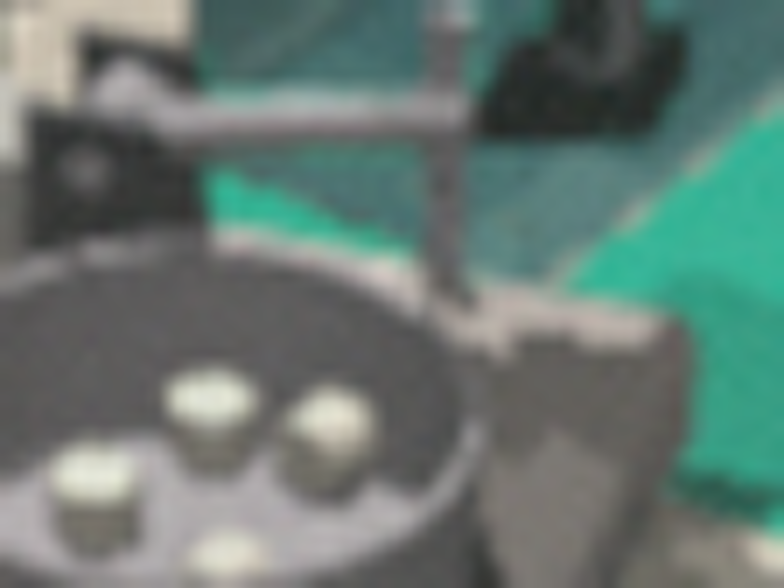

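```bash
python3 -m handwheel '0 0 .005 0 0 0;0 0 .005 0 0 0;0 0 .005 0 0 0'
python3 - <<'E'
from h import *
s=r.capture("scene");crop(s,"s23",230,160,56,42,14)
w=r.capture("wrist");crop(w,"w23",150,150,220,165,3.6)
st=r.get_state();print(st["tcp_pos"],st["wrist_force"],st["clock"])
E
```

```text
clock: 19.57
tcp_pos: [0.5464, -0.0282, 0.0872]
tool_rot: [-0.035, 3.125, -0.0]
wrist_force: [-3.5, -0.1, 4.5]
grip_width: -0.0003
[ 0.54616506 -0.02819602  0.08639138] [-0.72962297 -0.85453737  3.7838609 ] 19.6667
```

View pics/s23.png

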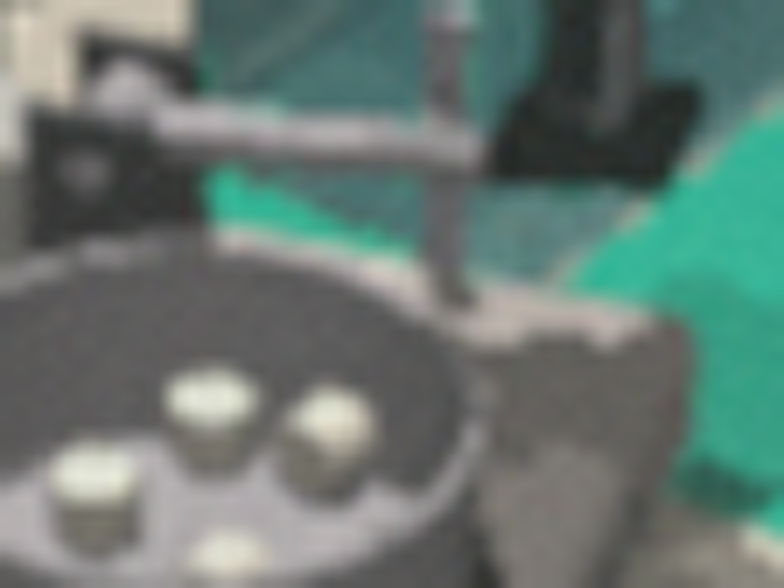

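View pics/w23.png

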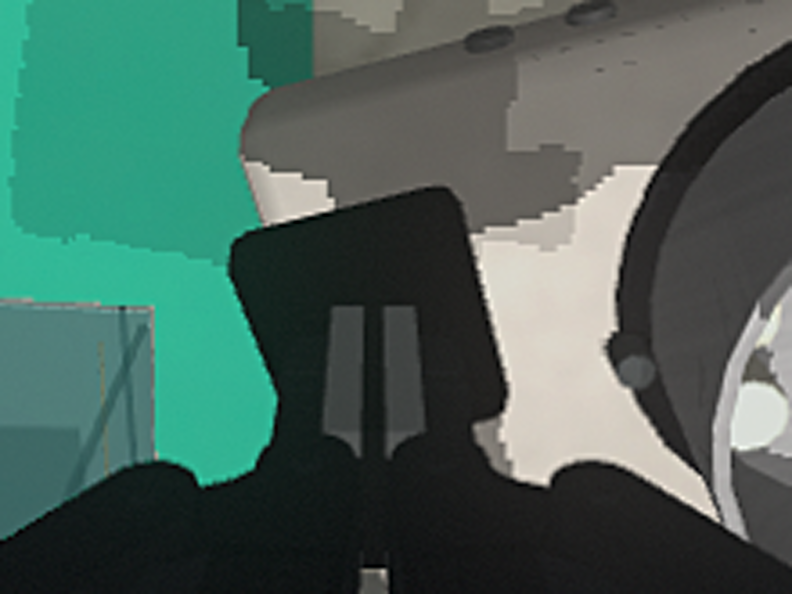

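```bash
python3 -m handwheel '.001 0 .005 0 0 0;.001 0 .005 0 0 0;0 0 .003 0 0 0'
cat > lev.py <<'E'
from h import *
s=r.capture("scene");st=r.get_state();print(st["tcp_pos"],st["wrist_force"],st["clock"])
g=s["image"].astype(float)
x0,y0=230,160
import sys
crop(s,sys.argv[1],230,160,56,42,14)
# lever: low saturation & bright vs teal background; centroid per column
tops=[]
for u in range(245,260):
    col=g[155:178,u]; sat=col.max(1)-col.min(1); w=(sat<18)&(col.mean(1)>85)
    idx=np.where(w)[0]
    if len(idx): tops.append((u,155+idx.mean(),len(idx)))
T=np.array(tops);print(T.round(1).tolist())
print("slope",np.polyfit(T[:,0],T[:,1],1)[0])
E
python3 lev.py s24
```

```text
clock: 19.92
tcp_pos: [0.5446, -0.0289, 0.0737]
tool_rot: [-0.035, 3.126, -0.002]
wrist_force: [-3.2, -1.6, 6.1]
grip_width: -0.0003
[ 0.54452186 -0.02891281  0.07319925] [-2.33383018 -2.06757683  5.10851098] 19.9667
[[245.0, 171.0, 5.0], [246.0, 171.0, 5.0], [247.0, 171.8, 4.0], [248.0, 171.8, 5.0], [249.0, 171.8, 5.0], [250.0, 170.5, 4.0], [251.0, 171.0, 5.0], [252.0, 170.5, 4.0], [253.0, 171.5, 4.0], [254.0, 171.5, 4.0], [255.0, 171.5, 4.0], [256.0, 172.0, 5.0], [257.0, 171.5, 4.0], [258.0, 172.0, 5.0], [259.0, 172.5, 4.0]]
slope 0.0630357142857118
```

View pics/s24.png

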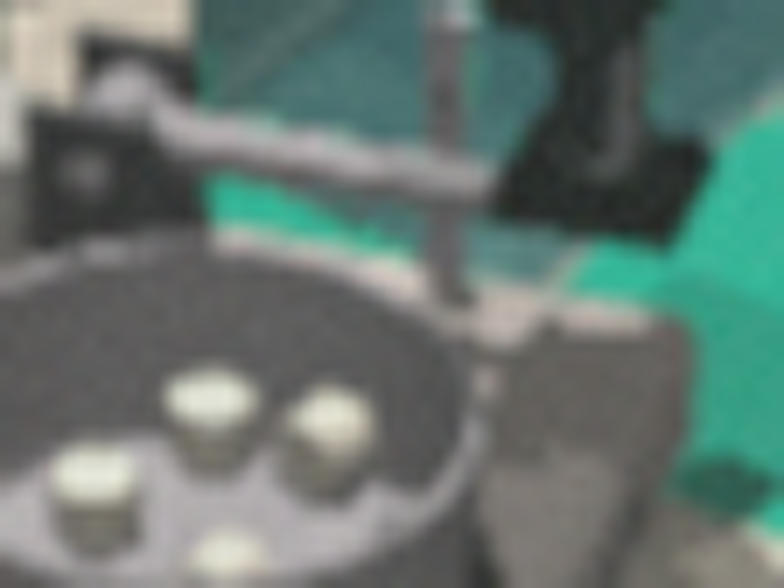

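```bash
cat > lev2.py <<'E'
from h import *
from scipy.ndimage import gaussian_filter
def edges(img,lo,hi):
    # lever bright against teal: use red channel; strongest rising/falling gradient near predicted
    R=img[:,:,0].astype(float); out=[]
    for u in range(245,259):
        c=R[lo:hi,u]; cu=np.interp(np.arange(0,len(c)-1,.1),np.arange(len(c)),c)
        cu=gaussian_filter(cu,6); k=cu.argmax()
        w=np.clip(cu-(cu.max()+np.percentile(cu,20))/2,0,None)
        # contiguous around peak
        a=k
        while a>0 and w[a]>0:a-=1
        b=k
        while b<len(w)-1 and w[b]>0:b+=1
        out.append((u,lo+(a+b)/20))
    T=np.array(out); p=np.polyfit(T[:,0],T[:,1],1); res=T[:,1]-np.polyval(p,T[:,0])
    m=abs(res)<.6; p=np.polyfit(T[m,0],T[m,1],1); return p,np.abs(res).max(),T[:,1].round(1)
im0=cv2.cvtColor(cv2.imread("pics/scene0.png"),cv2.COLOR_BGR2RGB)
print("rest",edges(im0,158,171)); s=r.capture("scene");print("now",edges(s["image"],163,177))
st=r.get_state();print(st["tcp_pos"],st["wrist_force"],st["clock"])
E
python3 lev2.py
```

```text
rest (array([-1.37472527e-01,  2.00542198e+02]), np.float64(0.2008791208791365), array([167. , 166.8, 166.4, 166.3, 166.2, 166.2, 166.2, 166.1, 165.8,
       165.6, 165.4, 165.2, 165.2, 165.1]))
now (array([  0.18483516, 123.79252747]), np.float64(0.17098901098896135), array([169.2, 169.2, 169.4, 169.6, 170. , 170.1, 170.2, 170.2, 170.5,
       170.8, 171. , 171.2, 171.2, 171.4]))
[ 0.54458552 -0.02889208  0.07357701] [-2.74895301 -1.75697439  5.44457095] 20.0167
```

```bash
python3 -m handwheel '0 0 0 0 0 0;0 0 0 0 0 0;0 0 0 0 0 0;0 0 0 0 0 0;0 0 0 0 0 0;0 0 0 0 0 0;0 0 0 0 0 0'; python3 lev2.py
```

```text
clock: 20.6
tcp_pos: [0.5448, -0.0288, 0.0752]
tool_rot: [-0.034, 3.126, -0.001]
wrist_force: [-1.2, 0.4, 6.5]
grip_width: -0.0001
rest (array([-1.37472527e-01,  2.00542198e+02]), np.float64(0.2008791208791365), array([167. , 166.8, 166.4, 166.3, 166.2, 166.2, 166.2, 166.1, 165.8,
       165.6, 165.4, 165.2, 165.2, 165.1]))
now (array([  0.17714286, 125.54142857]), np.float64(0.15857142857151985), array([169.1, 169.2, 169.2, 169.4, 169.6, 170. , 170.2, 170.2, 170.2,
       170.4, 170.6, 171. , 171.2, 171.2]))
[ 0.54481388 -0.02882779  0.07523911] [-1.4217066   0.35699215  5.70600178] 20.65
```

```bash
python3 -m handwheel '0 0 .002 0 0 0;0 0 0 0 0 0;0 0 0 0 0 0;0 0 0 0 0 0;0 0 0 0 0 0;0 0 0 0 0 0;0 0 .001 0 0 0;0 0 0 0 0 0;0 0 0 0 0 0;0 0 0 0 0 0;0 0 0 0 0 0;0 0 .001 0 0 0;0 0 0 0 0 0;0 0 0 0 0 0'; python3 lev2.py; python3 - <<'E'
from h import *
c=r.capture("top"); crop(c,"t30",125,130,180,125,4.4)
c=r.capture("scene"); crop(c,"s30",140,140,200,150,4)
st=r.get_state();print(st["tcp_pos"],st["wrist_force"],st["qvel"])
E
```

```text
clock: 21.82
tcp_pos: [0.5448, -0.0288, 0.0751]
tool_rot: [-0.034, 3.127, -0.0]
wrist_force: [-2.0, -0.6, 5.0]
grip_width: 0.0003
rest (array([-1.37472527e-01,  2.00542198e+02]), np.float64(0.2008791208791365), array([167. , 166.8, 166.4, 166.3, 166.2, 166.2, 166.2, 166.1, 165.8,
       165.6, 165.4, 165.2, 165.2, 165.1]))
now (array([  0.17472527, 126.15659341]), np.float64(0.16373626373624006), array([169.1, 169.2, 169.2, 169.4, 169.6, 170. , 170.2, 170.2, 170.2,
       170.4, 170.6, 171. , 171.2, 171.2]))
[ 0.54476476 -0.02880027  0.07513083] [-1.66667461 -0.80892982  5.66380007] 21.8667
[ 0.5447637  -0.02882347  0.0751193 ] [-2.4301647  -0.64991673  5.98456894] [ 0.00063346  0.00057014 -0.00082694 -0.00025154 -0.0015143   0.00068559]
```

View pics/t30.png

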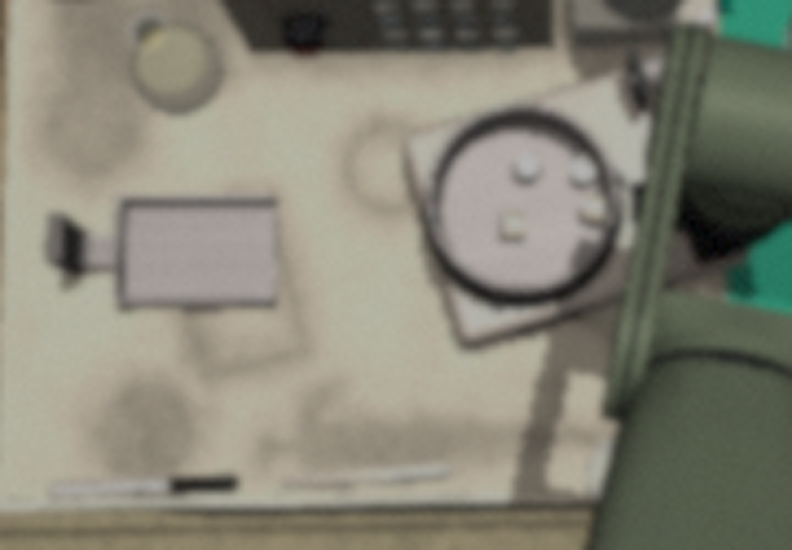

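View pics/s30.png

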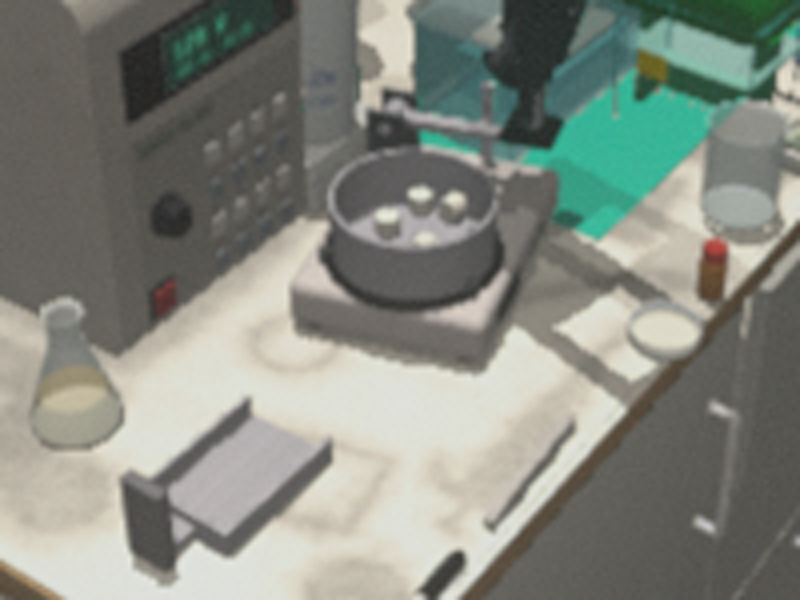

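```bash
python3 -c "
from cell import r
print(r.hand_in()); print(r.get_state()['clock'])"
```

```text
the job is handed in; nothing more can be done
None
the job is handed in; nothing more can be done
```

I carried out the whole job and handed it in at about 22 s, inside the 61 s limit; no verdict was reported.

**What I did:** I gripped the tray by its handle and tipped it over the bowl, where the pieces slid off at about 26°. I set the empty tray back on the bench close to its first place, let go, and pressed the lever with shut fingers.

**Last checks, from the camera pictures and arm readings:**
- **Pieces:** all four lie in the bowl.
- **Tray:** it is empty, looks flat on the bench, and nothing touches it.
- **Other things:** the flask, vial, petri dish and beaker look unmoved. The timer and beaker were only seen clearly before the final press.
- **Lever:** its slope in the scene picture puts it at about 0.33 rad, inside 0.27–0.43. The upward force was about 6 N, and the arm was still for over a second.

**What disagreed:**
- **Reported tip height:** while pressing, the reported tip height was about 26 mm below the pad, 0.075 m with the lever level where 0.101 m was expected. I did not find the cause. I set the lever by its slope in the picture and the force instead.
- **Tray put-down:** the wrist force rose briefly to 24 N as the tray met the bench.
- **Grip width:** with the handle gripped, the reading was about 4 mm, though the plate is 12 mm thick. The grip did not slip visibly.

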